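Swap a plug-in card in a controller rack

ROBOT

A 6-joint arm with a two-finger parallel gripper is mounted at the origin on the work surface. World frame = base frame: x ahead of the robot, y to its left, z up, the work surface at z = 0. Lengths are in mm, angles in rad, forces in N, time in s.
With the tool pointing down it reaches from about 350 to 775 mm from the base axis. Payload 7.3 kg.
Tool frame: the origin (TCP) lies midway between the tips of the shut fingers; the grasp point (between the pads) lies 19 mm behind it; x points along the fingers, z is the direction in which the jaws open and shut, and the axes are right-handed (so a half turn about x gives the same grasp; the last joint's range is limited). The gripper opens to 92 mm and grips with 3 to 60 N. Pads are 19 mm wide; open, the fingers measure 130 mm over their backs; the gripper's body (75 mm by 190 mm) begins 47 mm behind the grasp point.
Start: joints at [-1.476, 0.342, 1.524, -0, 1.275, -0.146], TCP at [125.223, -509.867, 226.741] pointing down, gripper open.
Joint ranges: [-2.53, 2.53], [-0.77, 2.02], [0.04, 2.7], [-1, 4.14], [0.28, 2.66], [-3.11, 3.11]. Speed limits (rad/s): [2.57, 2.57, 3.14, 3.14, 3.14, 3.14].

INTERFACE

Orientations are given as [roll, pitch, yaw] about the fixed x, y, z axes, in that order (R = Rz(yaw) Ry(pitch) Rx(roll)).
In Python, from plant import monitor, optics, close_job gives the robot as it stands.
- The arm moves only by the tool send_rows, never from a script. Its argument "commands" is a list that holds one entry, the list of rows, each a list of 5 numbers: the shift along the tool's x, y, z in m, then the turn about the tool's x in degrees, then the finger opening in m, from 0 to 0.0918. A call has 1 to 10 rows; each row shifts and turns the pose as measured when the row begins, along the tool's axes as they then stand; what a row does not reach is not made up. A row lasts 1/12 s, in which the tool goes at most 41.7 mm and 7.16 degrees, less where a joint would pass 70% of its speed; a pose out of reach is approached as far as the arm can. A call with a gripper value outside its range is refused whole. The fingers move at their own pace and stop on an object; the grip force is fixed at half the most. Time passes only in rows, so rows that do not move let the fingers close. It gives the time, the measured TCP pose, the force and the opening at its end, in the units of the state.
- monitor.get_obs(): the state, without advancing time (a new reading comes with each control period).
- optics.capture(name): name is "side" or "top" or "wrist"; returns a dict with "color" (420x560x3 uint8, blue, green, red), "camera_matrix" (3x3 intrinsics, pixels), "camera_from_world" (4x4, takes a point from world to camera coordinates); the wrist camera has in their place "T_tool_cam" (4x4, takes a point from camera to tool coordinates, whose origin is the TCP and whose axes are the tool frame's). Camera axes: x right, y down, z forward; pixel columns grow to the right and rows downward; lengths in mm; the calibration is good to about 2 mm. A picture is of the moment at which its call begins: read the wrist's pose just before it. There is no depth.
- close_job(): hands the job in, once; it reports no verdict.
The state is a dict: "time": time; "joint_positions": joint angles; "dq": joint speeds; "tau": joint torques, N m; "tool_pos": TCP position; "tcp_rot": TCP orientation; "contact_force": force on the tool from outside, world axes, zero at the start; "moment": the same for the moment, N m; "grip_width": finger opening in mm.
Only numpy, scipy, OpenCV 4.12 (cv2) and the standard library are available. Lean on these libraries where they do the work, as an engineer would, in place of code of your own. Each camera call takes 0.05 s, during which the arm holds its last target.

TASK

Replace the card with the bow handle in the controller rack: switch the three-pole isolator off first, draw that card out and stand it in the free slot of the black card stand, then slide the matching spare from the stand down into the emptied rack slot until it is fully home, and only then switch the isolator back on. Lower the cards into their slots, do not let them drop, and leave everything else on the bench where it is.

Things in the scene. Friction and masses are not known exactly. Their poses are not given: they have to be found in the camera images.
- rack: Controller rack on its back, aluminium and grey, 136 (x) x 182 (y) x 86 high, fixed; origin: centre of underside. Four slots open upward, long in x, centred at x 0 and y -69, -39, -9, +21; a grey power-supply block (91 high) fills the +y end. Slots are 10.4 wide and 104 long, with sloped lead-ins 4 wide at the top. A card is home when its panel lies on the rails at 86: its handle point is then at 123.
- blank_panel: One of three screwed-in items in the other rack slots (this blank, and two cards with low sockets): panels like the handled card's but flat, without a handle, nothing higher than 98 above the bench. Origin 11 above the bench, under the middle of the panel.
- old_card: The card to be replaced, the only one in the rack with a handle; at first home in a slot, its screws already out: lifts straight up. Grey cased board 100 long x 75 deep x 8 thick (lowest 4 mm: contact edge 94 x 5), topped by an aluminium panel 124 x 25 x 5 and a black bow handle 40 tall; 120 tall in all, 0.15 to 0.31 kg. Symmetric: fits either way round. Origin: middle of the board's lower edge; x along the board, y across, z up.
- old_card_handle (a point): Middle of the grip bar of the old card's handle, on the card's middle axis: 112 above the board's lower edge, 37 above the panel's underside, 8 below the very top. The bar is 50 long (x) x 12 thick (y, the way to pinch it) x 16 high, open below it.
- spare_card: The spare, identical to the old card, at first upright in the stand: the only card there with a handle. Grey cased board 100 long x 75 deep x 8 thick (lowest 4 mm: contact edge 94 x 5), topped by an aluminium panel 124 x 25 x 5 and a black bow handle 40 tall; 120 tall in all, 0.15 to 0.31 kg. Symmetric: fits either way round. Origin: middle of the board's lower edge; x along the board, y across, z up.
- spare_card_handle (a point): Middle of the grip bar of the spare's handle, on the card's middle axis: 112 above the board's lower edge, 37 above the panel's underside, 8 below the very top. The bar is 50 long (x) x 12 thick (y, the way to pinch it) x 16 high, open below it.
- stand: Black antistatic card stand with grey combs, 128 (x) x 150 (y) x 50 high, fixed; origin: centre of underside. Three slots open upward, long in x, centred at y -45, 0, +45, each 11 wide and 106 long with lead-ins 4 wide at the top. A card stands with its board's lower edge on the floor, 6 above the underside: handle point at 118. One slot holds the spare, one a card without handle, one is free.
- free_slot_floor (a point): Centre of the floor of the stand's free slot, 44 below the slot's mouth; x along the slot, y across it, z up. A card standing there has its handle point 112 above this point.
- shelf_card: Bystander card in the stand: board and panel like the spare's, three low round sockets instead of a handle, 86 tall. Origin: middle of the board's lower edge.
- switch_pivot (a point): Grey three-pole isolator on a steel plate 100 x 90, fixed. Point: middle of the toggle's hinge axis, 50 above the bench; x: throw direction, y: along the hinge. The housing is 54 wide (y); it reaches 12 above this point to 23 either way in x, and 2 below it to 44. The black toggle bar is 46 long (y) x 10 thick and reaches 52 from the axis.
- toggle (a joint): Toggle angle, rad. 0: on, leaning 0.5 rad from upright toward the isolator's +x (away from the robot). 1.0: off, leaning 0.5 rad toward its -x (toward the robot). Hard stops at both ends, no spring; stays where it is left; takes 2 to 3 N to push 25 to 35 mm above the pivot.
- relay: Grey relay module lying flat, 90 x 69 x 18; bystander. Origin near the centre of one edge of its underside.
- screwdriver: Screwdriver 190 long lying on the bench; bystander.
- meter: Hand-held meter lying flat, 85 x 165 x 42; bystander. Origin under its centre.
- parts_tray: Grey tray of small rail parts, 100 x 140 x 45; bystander. Origin under its centre.
- beacon: Small signal lamp on a round foot, 64 across, 95 tall; bystander. Origin under its centre.
- mug: White mug 80 across, 92 tall; bystander. Origin under its centre.
Mind the look-alikes: they are no part of the job. Leave any turquoise look-alike of the stand alone. What is shaped like the spare_card but green is not meant.

How it is judged:
By the outcome, as a careful person would: the job done as asked, in the order asked, and still so for the second after the job is handed in, with the robot touching nothing.
It also fails if it takes over 72 s, if anything falls off the work surface, if the arm or the gripper's body presses on something with over 40 N, if the wrist force passes 120 N, or if a joint passes its speed limit or range.

## Working session

There is one attempt and no reset: what is moved stays moved. The work goes in short steps, Python scripts to look and compute and a tool call to move; the robot and the scene stay as the last step left them, time stands still between calls to the robot, and variables do not carry over. Pictures are saved under pics/ and viewed, and the job is handed in when it is done.

Besides the shell and the picture viewer there is one more tool, called after "Emit:" as name(argument=value, ...) on one line, values as JSON. send_rows: Moves the arm, as the interface text tells. Its arguments: {"type":"object","properties":{"commands":{"type":"array","items":{"type":"array","items":{"type":"array","items":{"type":"number"}}}}},"required":["commands"]}

```bash
ls; mkdir -p pics
cat > h.py <<'E'
import numpy as np, cv2
from plant import monitor, optics
def cap(n,f):
    o=monitor.get_obs(); d=optics.capture(n); cv2.imwrite(f'pics/{f}.png',d['color'])
    K=np.array(d['camera_matrix'])
    if 'camera_from_world' in d: T=np.array(d['camera_from_world'])
    else:
        from scipy.spatial.transform import Rotation as R
        W=np.eye(4);W[:3,:3]=R.from_euler('xyz',o['tcp_rot']).as_matrix();W[:3,3]=o['tool_pos']
        T=np.linalg.inv(W@np.array(d['T_tool_cam']))
    np.savez(f'pics/{f}.npz',K=K,T=T)
    return d['color'],K,T
def load(f):
    z=np.load(f'pics/{f}.npz');return z['K'],z['T']
def ray(K,T,u,v):
    R=T[:3,:3];c=-R.T@T[:3,3];d=R.T@np.linalg.solve(K,[u,v,1.]);return c,d/np.linalg.norm(d)
def onz(f,u,v,z):
    c,d=ray(*load(f),u,v);return c+d*(z-c[2])/d[2]
def tri(*obs):
    A=np.zeros((3,3));b=np.zeros(3);L=[]
    for f,u,v in obs:
        c,d=ray(*load(f),u,v);P=np.eye(3)-np.outer(d,d);A+=P;b+=P@c;L.append((c,P))
    x=np.linalg.solve(A,b);return x,[np.linalg.norm(P@(x-c)) for c,P in L]
def proj(f,p):
    K,T=load(f);q=K@(T[:3,:3]@np.array(p)+T[:3,3]);return q[:2]/q[2]
E
python3 - <<'E'
from h import *
print(monitor.get_obs())
for n in('side','top','wrist'):
    c,K,T=cap(n,n+'0');print(n,K,np.round(T,3), -T[:3,:3].T@T[:3,3])
E
```

```text
pics
{'time': 0.0, 'joint_positions': array([-1.47600637e+00,  3.42692031e-01,  1.52503863e+00,  2.16730940e-05,
        1.27540853e+00, -1.45968387e-01]), 'dq': array([-0.00016765,  0.00187402, -0.00033118,  0.00048744,  0.00025368,
        0.00083162]), 'tau': array([-1.27979915e-04, -4.31240451e+01, -2.44220620e+01,  7.18770898e-02,
        5.59611549e-02, -1.09562422e-04]), 'tool_pos': array([ 125.18459776, -509.42424668,  226.05335808]), 'tcp_rot': array([2.98222442, 1.56924965, 1.65218011]), 'contact_force': array([-0.12587802, -0.13204445, -0.02574055]), 'moment': array([-0.01289454, -0.02143736, -0.00902994]), 'grip_width': 91.62263885125328}
side [[521.5173787    0.         277.89365442]
 [  0.         521.5173787  218.25033265]
 [  0.           0.           1.        ]] [[-9.980000e-01 -6.300000e-02 -1.500000e-02  5.197780e+02]
 [-4.000000e-02  7.790000e-01 -6.260000e-01  1.397300e+01]
 [ 5.100000e-02 -6.240000e-01 -7.800000e-01  1.424452e+03]
 [ 0.000000e+00  0.000000e+00  0.000000e+00  1.000000e+00]] [ 445.89991605  910.99640253 1127.24782363]
top [[439.29411169   0.         283.44095291]
 [  0.         439.29411169 206.98284783]
 [  0.           0.           1.        ]] [[ 1.900000e-02 -1.000000e+00  1.000000e-02  7.948800e+01]
 [-9.940000e-01 -2.000000e-02 -1.050000e-01  5.306140e+02]
 [ 1.050000e-01 -8.000000e-03 -9.940000e-01  1.109707e+03]
 [ 0.000000e+00  0.000000e+00  0.000000e+00  1.000000e+00]] [ 409.40164445   99.44763448 1158.36928486]
wrist [[348.99334712   0.         280.08434166]
 [  0.         348.99334712 205.2471723 ]
 [  0.           0.           1.        ]] [[ 2.38000e-01 -9.71000e-01 -2.00000e-03 -5.24992e+02]
 [-9.37000e-01 -2.30000e-01  2.63000e-01 -3.33080e+01]
 [-2.56000e-01 -6.10000e-02 -9.65000e-01  3.89070e+02]
 [ 0.00000e+00  0.00000e+00  0.00000e+00  1.00000e+00]] [ 193.45441345 -493.77220769  383.23072552]
```

View pics/top0.png

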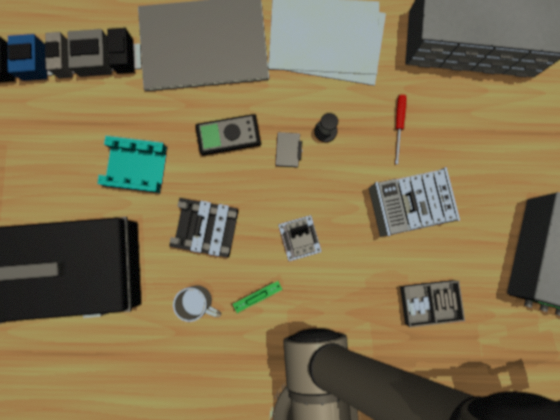

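View pics/side0.png

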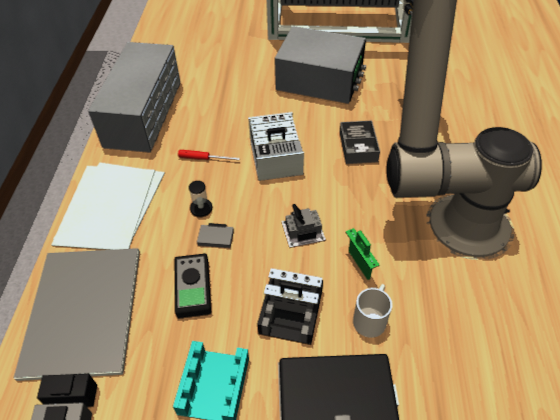

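View pics/wrist0.png

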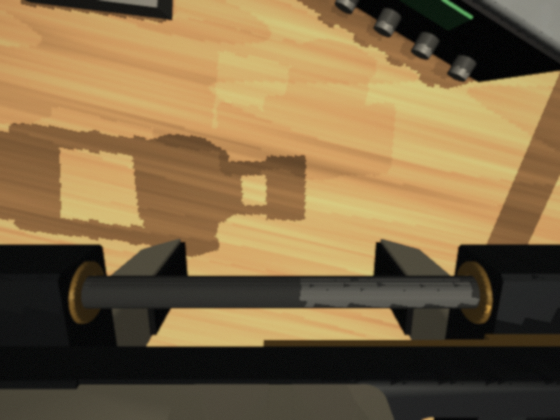

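Run:
```python
from h import *
def crop(f,x0,y0,x1,y1,s):
    return cv2.resize(cv2.imread(f'pics/{f}.png')[y0:y1,x0:x1],None,fx=s,fy=s,interpolation=cv2.INTER_CUBIC)
a=crop('top0',165,190,245,265,5);b=crop('top0',365,160,465,240,4)
cv2.imwrite('pics/c1.png',cv2.copyMakeBorder(a,0,0,0,400-0,0)); 
im=np.zeros((400,800,3),np.uint8);im[:375,:400]=a;im[:320,400:]=b;cv2.imwrite('pics/c1.png',im)
a=crop('side0',250,260,330,345,5);b=crop('side0',240,105,310,185,5)
im=np.zeros((430,760,3),np.uint8);im[:425,:400]=a;im[:400,400:750]=b;cv2.imwrite('pics/c2.png',im)
a=crop('top0',275,210,330,265,7);b=crop('side0',275,195,330,250,7)
cv2.imwrite('pics/c3.png',np.hstack([a,b]))
```

```text
(no output)
```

View pics/c1.png

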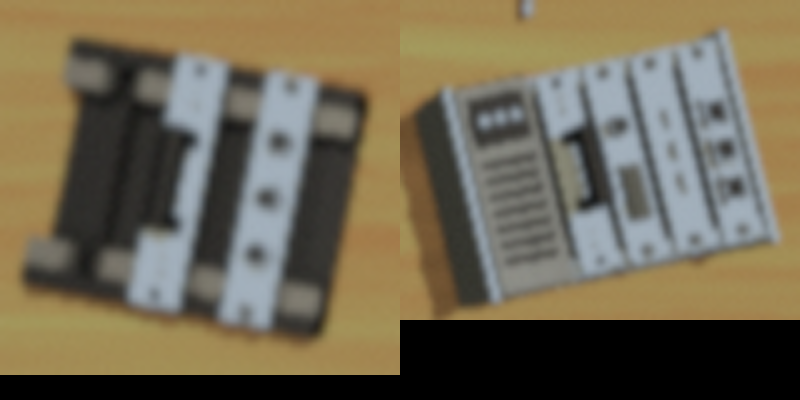

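View pics/c2.png

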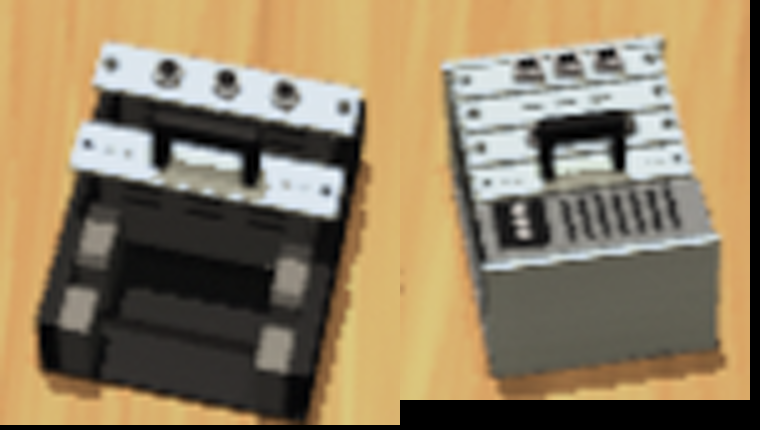

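View pics/c3.png

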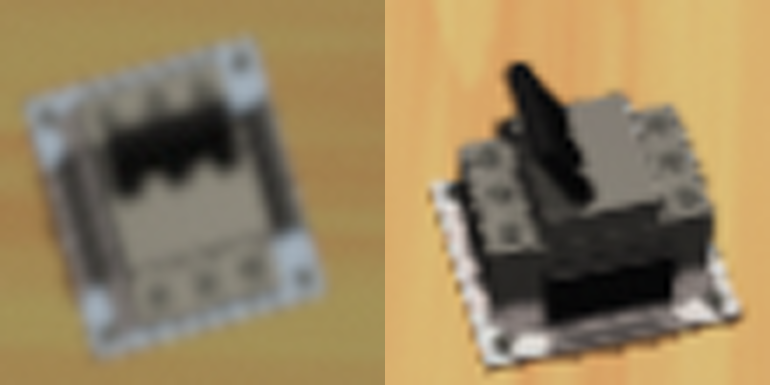

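Run:
```python
from h import *
# coarse: handle/ features triangulated between top & side
P=lambda n,t,s:print(n,*[np.round(q,1) for q in tri(('top0',*t),('side0',*s))])
# rack crop: top (x0 365,y0 160,s4, xoff400) ; side (240,105,s5, xoff400)
T=lambda x,y:(365+(x-400)/4-.375,160+y/4-.375); S=lambda x,y:(240+(x-400)/5-.4,105+y/5-.4)
P('rack oldcard screw +x end',T(557,86),S(677,160) ) 
P('old -x end',T(602,262),S(487,183))
T2=lambda x,y:(165+x/5-.4,190+y/5-.4); S2=lambda x,y:(250+x/5-.4,260+y/5-.4)
P('spare screw A(+x)',T2(201,70),S2(86,144))
P('spare screw B(-x)',T2(154,295),S2(326,190))
P('shelf screw A',T2(291,87),S2(111,64)); P('shelf screw B',T2(244,315),S2(345,108))
T3=lambda x,y:(275+x/7-.43,210+y/7-.43); S3=lambda x,y:(275+(x-385)/7-.43,195+y/7-.43)
print('toggle tip top-view at z=96', onz('top0',*T3(172,120),96), onz('side0',*T3(0,0),96))
P('toggle tip near', T3(228,112),S3(520,68))
for q in ((47,117),(238,60),(303,277),(100,335)): print('plate corner',onz('top0',*T3(*q),3).round(1))
```

```text
rack oldcard screw +x end [ 530.8 -175.7  154.6] [50.7 50.7]
old -x end [ 541.7 -236.6   60.4] [55.4 55.4]
spare screw A(+x) [527.5 284.1  82.5] [0. 0.]
spare screw B(-x) [416.4 302.7  82.8] [0.5 0.5]
shelf screw A [519.5 239.6  82.5] [0.5 0.5]
shelf screw B [408.  258.6  83.1] [0.1 0.1]
toggle tip top-view at z=96 [474.43249582  51.68902722  96.        ] [524.34299993  57.21837375  96.        ]
toggle tip near [476.9  32.   90.4] [1.1 1.1]
plate corner [480.3  94.5   3. ]
plate corner [503.3  23.    3. ]
plate corner [422.3  -2.5   3. ]
plate corner [399.3  73.1   3. ]
```

```bash
cat >> h.py <<'E'
from scipy.spatial.transform import Rotation as Rot
def pose():
    o=monitor.get_obs();return np.array(o['tool_pos']),Rot.from_euler('xyz',o['tcp_rot']).as_matrix(),o
def ang(R): # heading of tool y axis (deg) in the world
    return np.degrees(np.arctan2(R[1,1],R[0,1]))
def plan(target,head=None):
    """prints tool-frame shift after the turn and turn in deg; tool x is down, turn +a about tool x lowers heading"""
    p,R,o=pose(); t=0
    if head is not None:
        t=-((head-ang(R)+180)%360-180)
    d=np.array(target)-p
    print('t',round(o['time'],2),'p',p.round(1),'head',round(ang(R),2),'toolshift mm (now axes)',(R.T@d).round(1),'turn',round(t,2),'F',np.round(o['contact_force'],1),'grip',round(o['grip_width'],1),'q',np.round(o['joint_positions'],2))
E
python3 - <<'E'
from h import *
p,R,o=pose();print(R.round(3),ang(R))
P=lambda n,t,s:print(n,*[np.round(q,1) for q in tri(('top0',*t),('side0',*s))])
T=lambda x,y:(365+(x-400)/4-.375,160+y/4-.375); S=lambda x,y:(240+(x-400)/5-.4,105+y/5-.4)
P('rack oldcard screw +x end',T(557,86),S(487,183) ) 
P('old -x end',T(602,262),S(677,160))
plan([440,-165,260],0)
E
```

```text
[[-0.     0.971  0.238]
 [ 0.001  0.238 -0.971]
 [-1.     0.    -0.001]] 13.797277556500232
rack oldcard screw +x end [ 593.4 -206.6   85.8] [0.1 0.1]
old -x end [ 484.4 -233.9   83.6] [0.4 0.4]
t 0.15 p [ 125.2 -509.6  226.2] head 13.8 toolshift mm (now axes) [ -33.4  387.9 -259.6] turn 13.8 F [ 0.7  0.3 -0.5] grip 92.1 q [-1.48  0.34  1.52 -0.    1.28 -0.15]
```

Emit:
send_rows(commands=[[[-0.006,0.037,-0.016,0,0.09],[-0.006,0.037,-0.016,0,0.09],[-0.006,0.037,-0.016,0,0.09],[-0.006,0.037,-0.016,0,0.09],[-0.006,0.037,-0.016,0,0.09],[-0.006,0.037,-0.016,0,0.09],[-0.006,0.037,-0.016,0,0.09],[-0.006,0.037,-0.016,0,0.09],[-0.006,0.037,-0.016,0,0.09],[-0.006,0.037,-0.016,0,0.09]]])

```text
time: 0.98
tool_pos: [449.3, -263.3, 283.8]
tcp_rot: [-2.732, 1.563, 2.206]
contact_force: [0.8, -1.5, -0.3]
grip_width: 90.0
```

Run:
```python
from h import *
plan([486,-233,280],14)
```

```text
t 0.98 p [ 449.3 -263.3  283.8] head 12.93 toolshift mm (now axes) [  3.8  42.6 -21.3] turn -1.07 F [ 0.8 -1.5 -0.3] grip 90.0 q [-0.68  0.3   1.43  0.    1.42  0.67]
```

Emit:
send_rows(commands=[[[0.004,0.035,-0.02,-1,0.09],[0,0.006,-0.002,0,0.09],[0,0,0,0,0.09]]])

```text
time: 1.23
tool_pos: [490.3, -226.1, 280.3]
tcp_rot: [-3.139, 1.563, 1.826]
contact_force: [-1.0, 0.5, -0.4]
grip_width: 90.1
```

Run:
```python
from h import *
plan([486,-233,280],14)
cap('wrist','w1')
```

```text
t 1.23 p [ 490.3 -226.1  280.3] head 14.45 toolshift mm (now axes) [ 0.3 -5.9  5.6] turn 0.45 F [-1.   0.5 -0.4] grip 90.1 q [-0.58  0.34  1.38  0.    1.43  0.74]
```

View pics/w1.png

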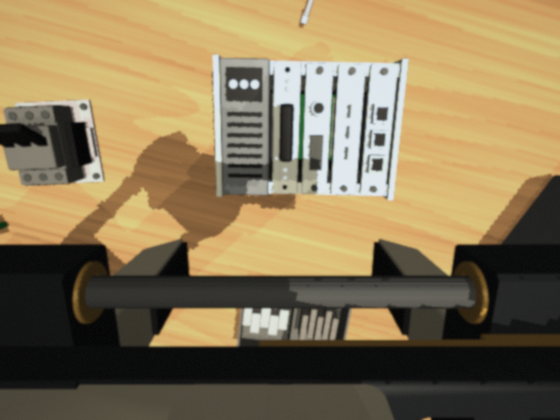

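Emit:
send_rows(commands=[[[0,0,-0.035,0,0.05],[0,0,-0.035,0,0.02],[0,0,-0.035,0,0],[0,0,-0.02,0,0],[0,0,0,0,0]]])

```text
time: 1.7
tool_pos: [452.4, -107.9, 278.3]
tcp_rot: [-2.57, 1.559, 2.382]
contact_force: [0.7, -0.0, -0.6]
grip_width: 61.5
```

Run:
```python
from h import *
plan([486,-233,280],14)
cap('wrist','w2')
```

```text
t 1.7 p [ 452.4 -107.9  278.3] head 13.75 toolshift mm (now axes) [ -3.    2.9 129.5] turn -0.25 F [ 0.7 -0.  -0.6] grip 61.5 q [-0.4   0.2   1.58  0.    1.38  0.93]
```

View pics/w2.png

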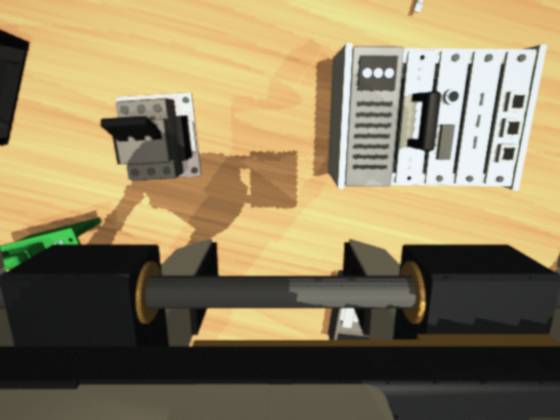

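Run:
```python
from h import *
def crop(f,x0,y0,x1,y1,s):
    return cv2.resize(cv2.imread(f'pics/{f}.png')[y0:y1,x0:x1],None,fx=s,fy=s,interpolation=cv2.INTER_CUBIC)
a=crop('w1',255,55,335,205,4);b=crop('w2',380,40,480,190,4)
im=np.zeros((600,730,3),np.uint8);im[:,:320]=a;im[:,325:725]=b;cv2.imwrite('pics/c4.png',im)
```

```text
(no output)
```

View pics/c4.png

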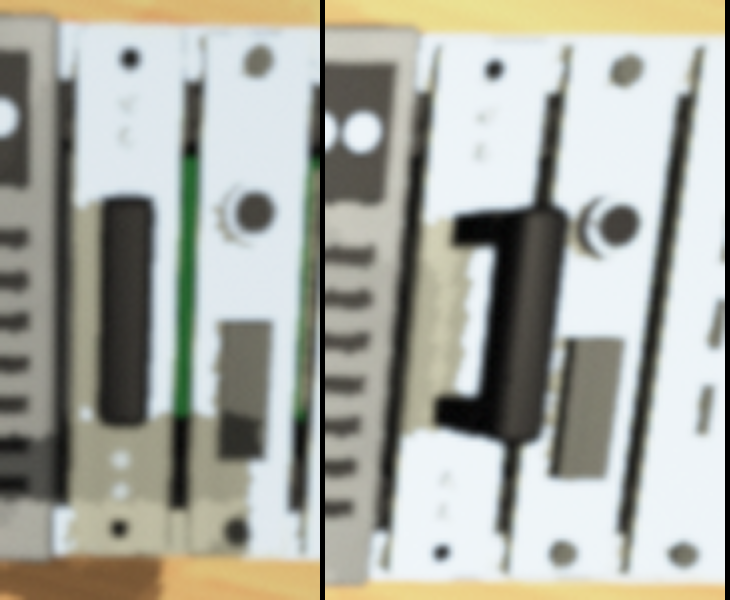

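Run:
```python
from h import *
A=lambda x,y:('w1',255+x/4-.375,55+y/4-.375);B=lambda x,y:('w2',380+(x-325)/4-.375,40+y/4-.375)
P=lambda n,*o:print(n,*[np.round(q,1) for q in tri(*o)])
P('hole+',A(130,58),B(494,69));P('hole-',A(119,528),B(442,552))
P('bar top',A(127,310),B(536,325))
P('bar top+',A(128,197),B(546,207));P('bar top -',A(124,424),B(517,440))
for z in(91,):
  for a in(A(130,58),B(494,69),A(119,528),B(442,552)): print(onz(*a,z).round(1))
P('neighbour hole+',A(258,61),B(627,70));P('nb hole-',A(236,531),B(563,552))
# with top & side 
T=lambda x,y:('top0',365+(x-400)/4-.375,160+y/4-.375)
P('all hole+',A(130,58),B(494,69),T(557,86),('side0',257.0,141.2))
P('all hole-',A(119,528),B(442,552),T(602,262),('side0',295.,136.6))
```

```text
hole+ [ 595.3 -205.1   90.2] [0. 0.]
hole- [ 486.4 -230.9   90.4] [0.1 0.1]
bar top [ 541.5 -218.1  129.7] [0.1 0.1]
bar top+ [ 564.4 -212.3  128.5] [0.1 0.1]
bar top - [ 517.4 -223.8  127.3] [0.2 0.2]
[ 595.2 -205.1   91. ]
[ 595.1 -204.8   91. ]
[ 486.5 -230.9   91. ]
[ 486.4 -230.7   91. ]
neighbour hole+ [ 601.9 -234.1   91.4] [0. 0.]
nb hole- [ 493.5 -259.6   91.5] [0.1 0.1]
all hole+ [ 594.4 -205.6   87.4] [1.2 1.4 1.5 1.2]
all hole- [ 484.9 -232.4   85.2] [1.3 1.  0.9 1. ]
```

Run:
```python
from h import *
def crop(f,x0,y0,x1,y1,s):
    return cv2.resize(cv2.imread(f'pics/{f}.png')[y0:y1,x0:x1],None,fx=s,fy=s,interpolation=cv2.INTER_CUBIC)
a=crop('w1',0,90,110,195,3.5);b=crop('w2',97,85,207,190,3.5)
cv2.imwrite('pics/c5.png',np.hstack([a,b])); print(a.shape)
```

```text
(368, 385, 3)
```

View pics/c5.png

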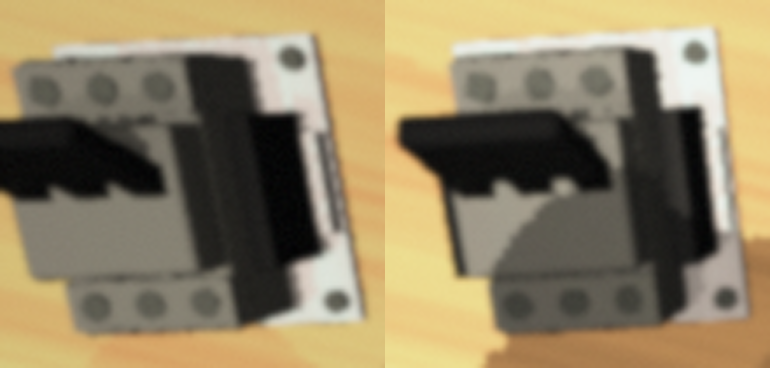

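Run:
```python
from h import *
A=lambda x,y:('w1',x/3.5-.36,90+y/3.5-.36);B=lambda x,y:('w2',97+(x-385)/3.5-.36,85+y/3.5-.36)
P=lambda n,*o:print(n,*[np.round(q,1) for q in tri(*o)])
P('t1',A(44,91),B(481,89));P('t2',A(103,90),B(540,83));P('t3',A(158,87),B(597,82))
P('b1',A(96,306),B(517,306));P('b2',A(150,304),B(573,302));P('b3',A(207,302),B(628,300))
P('plate tr',A(315,37),B(716,28));P('plate br',A(363,320),B(747,318))
P('toggle tip right',A(75,124),B(556,118))
t=np.mean([onz(*q,48) for q in(A(44,91),B(481,89),A(103,90),B(540,83),A(158,87),B(597,82))],0)
b=np.mean([onz(*q,48) for q in(A(96,306),B(517,306),A(150,304),B(573,302),A(207,302),B(628,300))],0)
print(t,b,(t+b)/2,np.degrees(np.arctan2(t[1]-b[1],t[0]-b[0])),np.linalg.norm(t-b))
print('tip',onz(*B(402,122),96),onz(*B(556,118),96))
plan([486,-233,280],14)
```

```text
t1 [479.1  73.   47.7] [0.4 0.4]
t2 [484.6  55.4  47.7] [0.2 0.2]
t3 [489.5  38.3  48.3] [0.2 0.2]
b1 [413.9  54.1  46. ] [0.2 0.2]
b2 [419.7  36.1  47.5] [0. 0.]
b3 [423.9  19.9  44.5] [0.1 0.1]
plate tr [512.2  17.3   1.4] [0.4 0.4]
plate br [416.6 -10.3   0.5] [0. 0.]
toggle tip right [480.8  34.1  89. ] [0.2 0.2]
[484.46377569  55.47334446  48.        ] [419.77787903  35.77376242  48.        ] [452.12082736  45.62355344  48.        ] 16.93770256664629 67.61907097472971
tip [470.41903479  71.98486476  96.        ] [481.42844478  31.43925012  96.        ]
t 1.75 p [ 452.8 -109.4  278.4] head 13.74 toolshift mm (now axes) [ -2.8   2.8 127.9] turn -0.26 F [-0.1  0.5  0.7] grip 57.2 q [-0.4   0.2   1.58  0.    1.38  0.93]
```

Emit:
send_rows(commands=[[[0.019,0.018,-0.03,-0.6,0],[0.019,0.018,-0.03,-0.6,0],[0.019,0.018,-0.03,-0.6,0],[0.019,0.018,-0.03,-0.6,0],[0.019,0.018,-0.03,-0.4,0],[0,0,0,0,0]]])

```text
time: 2.25
tool_pos: [506.2, 49.4, 181.3]
tcp_rot: [-0.352, 1.569, -1.652]
contact_force: [-1.4, 1.1, -0.1]
grip_width: 17.2
```

Run:
```python
from h import *
plan([507.7,62.1,78],16.5)
```

```text
t 2.25 p [506.2  49.4 181.3] head 15.49 toolshift mm (now axes) [103.3   4.9 -12. ] turn -1.01 F [-1.4  1.1 -0.1] grip 17.2 q [-0.05  0.35  1.64 -0.    1.15  1.25]
```

Emit:
send_rows(commands=[[[0.02,0.005,-0.01,-1,0],[0.025,0,-0.002,0,0],[0.025,0,0,0,0],[0.02,0,0,0,0],[0.01,0,0,0,0],[0,0,0,0,0]]])

```text
time: 2.75
tool_pos: [512.5, 51.2, 76.4]
tcp_rot: [0.095, 1.564, -1.193]
contact_force: [-0.1, -0.8, 0.9]
grip_width: 0.6
```

Run:
```python
from h import *
plan([507.7,62.1,78],16.5)
cap('side','s2');cap('wrist','w3')
import cv2
a=cv2.imread('pics/s2.png')[160:280,220:400];cv2.imwrite('pics/c6.png',cv2.resize(a,None,fx=4,fy=4,interpolation=2))
```

```text
t 2.75 p [512.5  51.2  76.4] head 16.18 toolshift mm (now axes) [ -1.7  -1.6 -11.8] turn -0.32 F [-0.1 -0.8  0.9] grip 0.6 q [-0.05  0.5   1.75 -0.01  0.89  1.25]
```

View pics/c6.png

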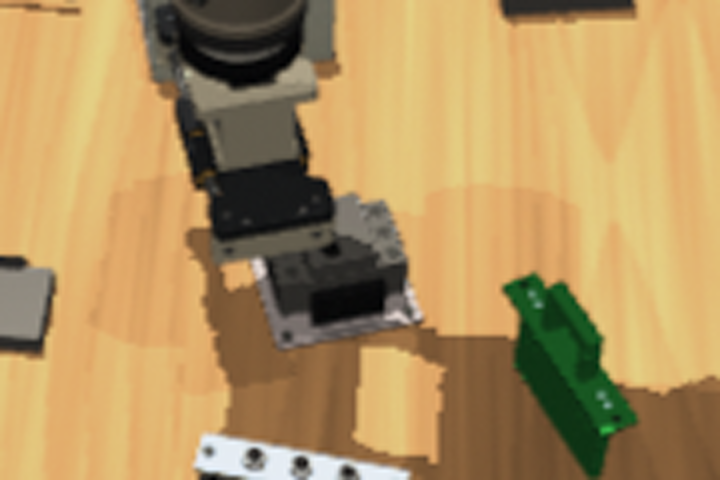

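Emit:
send_rows(commands=[[[0,-0.005,-0.01,0,0],[0,-0.008,-0.006,0,0],[0,-0.008,-0.002,0,0],[0,-0.008,0,0,0],[0,-0.008,0,0,0]]])

```text
time: 3.27
tool_pos: [475.2, 57.7, 82.8]
tcp_rot: [0.964, 1.551, -0.326]
contact_force: [1.5, 1.3, 1.9]
grip_width: 0.4
```

Run:
```python
from h import *
plan([452.1,45.6,78],16.5)
```

```text
t 3.27 p [475.2  57.7  82.8] head 16.08 toolshift mm (now axes) [  4.4 -25.6   5.2] turn -0.42 F [1.5 1.3 1.9] grip 0.4 q [-0.04  0.43  1.86 -0.01  0.84  1.26]
```

Emit:
send_rows(commands=[[[0.002,-0.008,0,0,0],[0.002,-0.008,0,0,0],[0.002,-0.006,0,0,0],[0.001,-0.004,0,0,0]]])

```text
time: 3.6
tool_pos: [451.0, 50.0, 78.0]
tcp_rot: [1.104, 1.539, -0.187]
contact_force: [12.0, 8.7, 4.4]
grip_width: 0.5
```

Run:
```python
from h import *
plan([452.1,45.6,78],16.5)
```

```text
t 3.6 p [451.  50.  78.] head 16.08 toolshift mm (now axes) [ 0.1 -0.2  4.5] turn -0.42 F [12.   8.7  4.4] grip 0.5 q [-0.06  0.39  1.94 -0.01  0.78  1.24]
```

Emit:
send_rows(commands=[[[0,-0.001,0,0,0],[0,0.01,0,0,0],[-0.02,0.015,0,0,0],[-0.04,0,0,0,0],[-0.04,0,0.0,0,0.03],[-0.04,0,0.0,0,0.06],[-0.03,-0.02,0.0,0,0.09],[0,0,0,0,0.09]]])

```text
time: 4.27
tool_pos: [442.1, 51.1, 249.1]
tcp_rot: [0.86, 1.56, -0.432]
contact_force: [0.5, 0.0, 0.3]
grip_width: 22.7
```

Run:
```python
from h import *
plan([452.1,45.6,78],16.5)
cap('wrist','w4'); cap('side','s4')
a=cv2.imread('pics/s4.png')[180:270,250:400];cv2.imwrite('pics/c7.png',cv2.resize(a,None,fx=4,fy=4,interpolation=2))
```

```text
t 4.27 p [442.1  51.1 249.1] head 15.94 toolshift mm (now axes) [171.2   6.7   6.8] turn -0.56 F [0.5 0.  0.3] grip 22.7 q [-0.05  0.17  1.7  -0.    1.27  1.24]
```

View pics/w4.png

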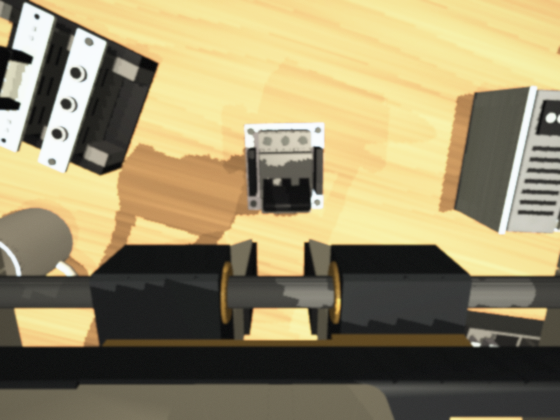

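View pics/c7.png

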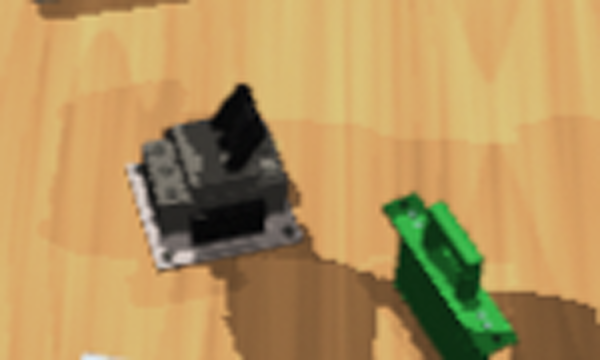

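Run:
```python
from h import *
u=np.array([.959,.284,0]);v=np.array([-.284,.959,0]);p=np.array([452.1,45.6,50])
for th in(-.5,-.4,-.3):
  tip=p+52*(np.sin(th)*u+np.cos(th)*np.array([0,0,1]))
  print(th,[proj(f,tip+w*v).round(1) for f in('w4','s4') for w in(-23,23)])
a=cv2.imread('pics/w4.png')[110:225,235:335];b=cv2.imread('pics/s4.png')[190:260,270:340]
cv2.imwrite('pics/c8.png',np.hstack([cv2.resize(a,(400,460),interpolation=2),cv2.resize(b,(400,460),interpolation=2)]))
plan([480,260,270],-9.5)
```

```text
-0.5 [array([312. , 208.6]), array([262.3, 209.1]), array([309.9, 199. ]), array([314.5, 212.2])]
-0.4 [array([312.3, 204.3]), array([262. , 204.9]), array([308.1, 198.7]), array([312.8, 212. ])]
-0.3 [array([312.6, 199.6]), array([261.8, 200.2]), array([306.3, 198.6]), array([311. , 211.9])]
t 4.37 p [442.4  51.4 244.9] head 15.91 toolshift mm (now axes) [ -25.7   93.4 -190.2] turn 25.41 F [ 0.5 -0.3  0.4] grip 30.3 q [-0.05  0.18  1.7  -0.    1.26  1.24]
```

View pics/c8.png

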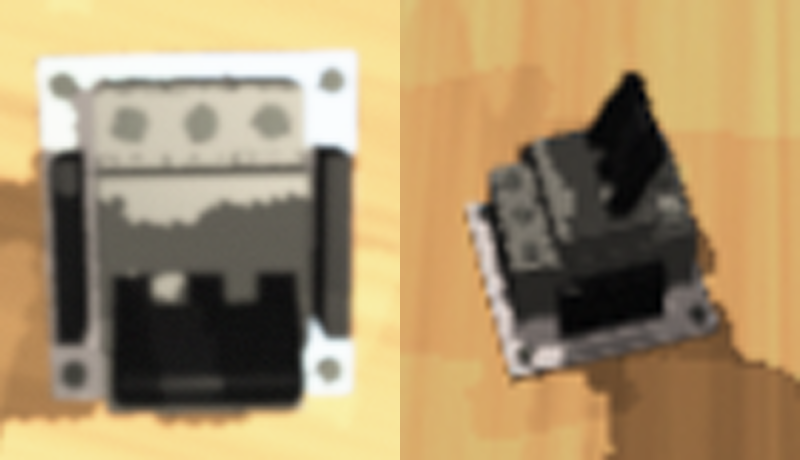

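Emit:
send_rows(commands=[[[-0.006,0.005,-0.036,0,0.09],[-0.006,0.005,-0.036,0,0.09],[-0.006,0.005,-0.036,0,0.09],[-0.006,0.005,-0.036,0,0.09],[-0.006,0.005,-0.036,0,0.09],[0,0,0,0,0.09]]])

```text
time: 4.87
tool_pos: [412.4, 234.6, 260.8]
tcp_rot: [-1.353, 1.549, -2.657]
contact_force: [-0.9, -0.7, 0.0]
grip_width: 70.4
```

Run:
```python
from h import *
plan([419,298,280],16)
cap('wrist','w5')
```

```text
t 4.87 p [412.4 234.6 260.8] head 15.28 toolshift mm (now axes) [-20.   22.7 -59.3] turn -0.72 F [-0.9 -0.7  0. ] grip 70.4 q [ 0.36  0.24  1.58 -0.    1.35  1.66]
```

Emit:
send_rows(commands=[[[0,0.012,-0.033,0,0.09],[0,0.012,-0.033,0,0.09],[0,0.005,-0.02,0,0.09],[0,0,0,0,0.09]]])

```text
time: 5.25
tool_pos: [416.5, 321.3, 249.1]
tcp_rot: [-1.26, 1.529, -2.568]
contact_force: [-0.8, -0.9, -0.1]
grip_width: 89.6
```

Run:
```python
from h import *
plan([419,298,280],16)
cap('wrist','w6')
```

```text
t 5.25 p [416.5 321.3 249.1] head 15.07 toolshift mm (now axes) [-30.5  -4.9  23.5] turn -0.93 F [-0.8 -0.9 -0.1] grip 89.6 q [ 0.51  0.35  1.45 -0.    1.38  1.82]
```

View pics/w5.png

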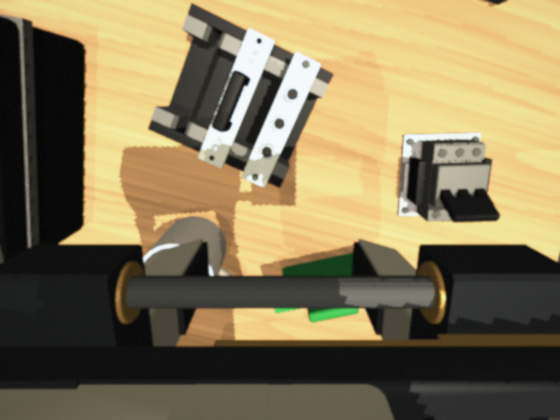

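View pics/w6.png

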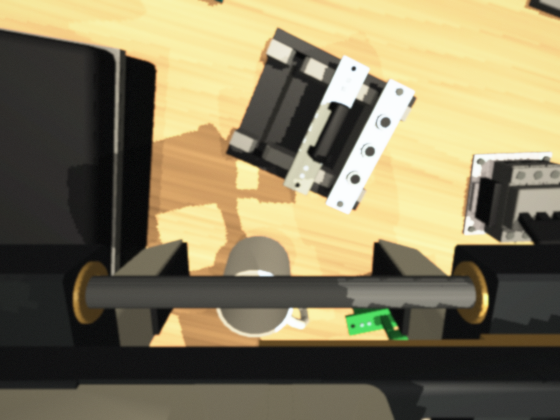

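Run:
```python
from h import *
p,R,o=pose();print(R.round(4))
a=cv2.imread('pics/w5.png')[0:195,145:340];b=cv2.imread('pics/w6.png')[25:220,222:417]
cv2.imwrite('pics/c9.png',np.hstack([cv2.resize(q,(400,400),interpolation=2) for q in(a,b)]))
```

```text
[[-0.036   0.9649  0.2602]
 [-0.0242  0.2595 -0.9654]
 [-0.9991 -0.0411  0.014 ]]
```

View pics/c9.png

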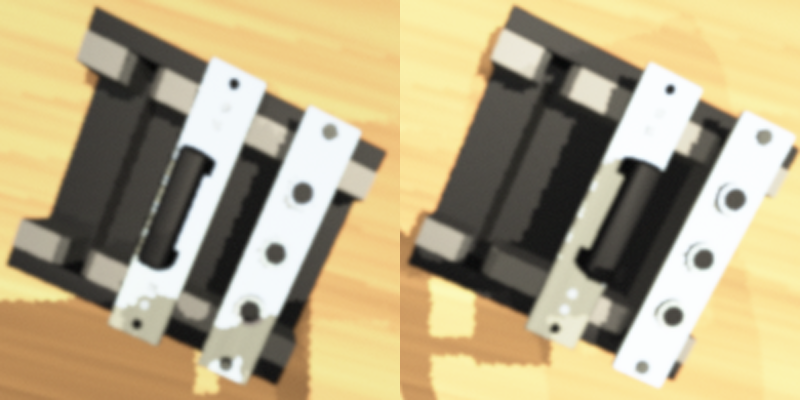

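Run:
```python
from h import *
s=195/400
A=lambda x,y:('w5',145+(x+.5)*s-.5,(y+.5)*s-.5);B=lambda x,y:('w6',222+(x-400+.5)*s-.5,25+(y+.5)*s-.5)
def P(n,*o): 
    r=tri(*o);print(n,*[np.round(q,1) for q in r]);return r[0]
h1=P('spare+',A(234,84),B(670,89));h2=P('spare-',A(137,323),B(555,328))
k1=P('shelf+',A(330,131),B(764,137));k2=P('shelf-',A(225,363),B(642,367))
c=(h1+h2)/2;d=h1-h2;print('spare c',c,np.degrees(np.arctan2(d[1],d[0])),np.linalg.norm(d))
c2=(k1+k2)/2;d2=k1-k2;print('shelf c',c2,np.degrees(np.arctan2(d2[1],d2[0])),c-c2,np.linalg.norm((c-c2)[:2]))
P('bar top+',A(196,149),B(641,160));P('bar top-',A(158,266),B(597,280))
# comb top right corners/edges around the free slot
P('comb1 top, inner edge',A(133,50),B(552,52) );P('comb2 top left',A(152,90),B(570,83))
P('comb1 bot, right top',A(71,236),B(473,238));P('comb2 bot left',A(85,278),B(485,266))
for f,pts in(('w5',[A(104,48),A(176,88)]),('w6',[B(518,50),B(594,88)]),('w5',[A(40,238),A(108,276)])):
  for q in pts: print(onz(*q,50).round(1))
print('pred free',c+(c-c2))
```

```text
spare+ [528.1 283.8  84.7] [0.1 0.1]
spare- [417.8 302.   85.6] [0.1 0.1]
shelf+ [520.7 239.3  85.7] [0.1 0.1]
shelf- [410.6 258.1  87.2] [0.1 0.1]
spare c [472.95618631 292.89825759  85.17904197] -9.38699644616479 111.79535231779828
shelf c [465.64954693 248.73219452  86.47522696] -9.702407219097838 [ 7.30663937 44.16606307 -1.29618499] 44.76637248901042
bar top+ [497.5 290.6 107.4] [0. 0.]
bar top- [448.4 294.5 113.9] [0.5 0.5]
comb1 top, inner edge [533.1 334.4  55.1] [0.5 0.5]
comb2 top left [521.2 322.9  52.5] [1.4 1.4]
comb1 bot, right top [443.3 348.6  47. ] [1. 1.]
comb2 bot left [426.7 339.7  38.2] [2.3 2.3]
[531.5 348.6  50. ]
[523.8 312.7  50. ]
[530.  349.4  50. ]
[523.7 311.4  50. ]
[439.6 362.3  50. ]
[430.3 326.2  50. ]
pred free [480.26282568 337.06432066  83.88285697]
```

Emit:
send_rows(commands=[[[0,0,0,0,0.09],[0,0,0.03,0,0.09],[0,-0.002,0.039,0.5,0.09],[0,-0.002,0.039,0.5,0.09],[0,-0.002,0.039,0.5,0.09],[0,-0.002,0.039,0.5,0.09],[0,-0.002,0.039,0,0.09],[0,-0.002,0.039,0,0.09],[0,-0.002,0.039,0,0.09],[0,-0.002,0.039,0,0.09]]])

```text
time: 6.13
tool_pos: [475.4, -36.8, 246.8]
tcp_rot: [-1.269, 1.509, -2.615]
contact_force: [1.4, -0.3, -0.1]
grip_width: 90.0
```

```bash
sed -i "s/    print('t',round/    print('tilt',R[:,0].round(4));print('t',round/" h.py
python3 - <<'E'
from h import *
plan([540.9,-218,165],13.3)
E
```

```text
tilt [-0.0532 -0.0309 -0.9981]
t 6.13 p [475.4 -36.8 246.8] head 12.85 toolshift mm (now axes) [ 83.8  28.4 189.7] turn -0.45 F [ 1.4 -0.3 -0.1] grip 90.0 q [-0.21  0.27  1.58 -0.04  1.34  1.15]
```

Emit:
send_rows(commands=[[[0,0.004,0.035,0,0.09],[0,0.004,0.035,0,0.09],[0,0.004,0.035,0,0.09],[0,0.004,0.035,0,0.09]]])

```text
time: 6.47
tool_pos: [515.3, -184.3, 247.0]
tcp_rot: [-1.308, 1.504, -2.664]
contact_force: [1.3, -0.4, -0.2]
grip_width: 90.1
```

Emit:
send_rows(commands=[[[0,0.003,0.02,0,0.09],[0,0.002,0.01,0,0.09],[0,0,0,0,0.09]]])

```text
time: 6.72
tool_pos: [522.9, -224.8, 244.6]
tcp_rot: [-1.326, 1.5, -2.694]
contact_force: [0.7, 0.1, -0.8]
grip_width: 90.2
```

Emit:
send_rows(commands=[[[0,0,0,0,0.09],[0,0,0,0,0.09],[0,0,0,0,0.09]]])

```text
time: 6.97
tool_pos: [520.3, -223.7, 243.6]
tcp_rot: [-1.374, 1.498, -2.745]
contact_force: [-0.7, -0.7, 0.5]
grip_width: 89.6
```

Run:
```python
from h import *
plan([540.9,-218,165],13.3)
print(np.cos(1.509))
```

```text
tilt [-0.0671 -0.0281 -0.9973]
t 6.97 p [ 520.3 -223.7  243.6] head 11.46 toolshift mm (now axes) [76.9 26.9 -2.6] turn -1.84 F [-0.7 -0.7  0.5] grip 89.6 q [-0.51  0.44  1.33 -0.06  1.42  0.87]
0.061757003146086745
```

Emit:
send_rows(commands=[[[0.012,0.004,0,0,0.09],[0.012,0.004,0,0,0.09],[0.012,0.004,0,0,0.09],[0.012,0.004,0,0,0.09]]])

```text
time: 7.3
tool_pos: [533.7, -216.8, 197.9]
tcp_rot: [-1.297, 1.503, -2.661]
contact_force: [0.3, 0.1, -0.5]
grip_width: 89.9
```

Run:
```python
from h import *
plan([540.9,-218,165],13.3)
```

```text
tilt [-0.0603 -0.0314 -0.9977]
t 7.3 p [ 533.7 -216.8  197.9] head 11.81 toolshift mm (now axes) [32.4  9.   2.1] turn -1.49 F [ 0.3  0.1 -0.5] grip 89.9 q [-0.49  0.48  1.38 -0.06  1.31  0.89]
```

Emit:
send_rows(commands=[[[0,-0.03,0,0,0.09],[0,-0.03,0,0,0.09]]])

```text
time: 7.47
tool_pos: [476.7, -224.3, 197.6]
tcp_rot: [-1.368, 1.502, -2.723]
contact_force: [-0.4, -0.2, 0.4]
grip_width: 89.9
```

Emit:
send_rows(commands=[[[0,-0.03,0,0,0.09]]])

```text
time: 7.55
tool_pos: [446.5, -228.8, 199.1]
tcp_rot: [-1.386, 1.501, -2.738]
contact_force: [-0.8, 0.0, -0.9]
grip_width: 90.0
```

Emit:
send_rows(commands=[[[0,0,0,0,0.09]]])

```text
time: 7.63
tool_pos: [442.6, -227.6, 199.4]
tcp_rot: [-1.41, 1.499, -2.761]
contact_force: [1.0, -0.2, -1.0]
grip_width: 90.1
```

Emit:
send_rows(commands=[[[0,0,0,0,0.09]]])

```text
time: 7.72
tool_pos: [442.0, -226.5, 200.0]
tcp_rot: [-1.404, 1.499, -2.755]
contact_force: [0.9, 0.0, -0.7]
grip_width: 89.7
```

Emit:
send_rows(commands=[[[0,0,0,0,0.09]]])

```text
time: 7.8
tool_pos: [442.1, -225.6, 200.6]
tcp_rot: [-1.397, 1.5, -2.747]
contact_force: [1.4, -0.5, -0.1]
grip_width: 90.1
```

Run:
```python
from h import *
plan([540.9,-218,165],13.3)
```

```text
tilt [-0.0653 -0.0272 -0.9975]
t 7.8 p [ 442.1 -225.6  200.6] head 12.61 toolshift mm (now axes) [ 28.8 100.3  13.8] turn -0.69 F [ 1.4 -0.5 -0.1] grip 90.1 q [-0.59  0.34  1.6  -0.06  1.24  0.78]
```

Emit:
send_rows(commands=[[[0,0.035,0.006,-0.7,0.09],[0,0.035,0.006,0,0.09],[0,0.025,0.002,0,0.09],[0.01,0.004,0,0,0.09]]])

```text
time: 8.13
tool_pos: [546.7, -213.7, 186.3]
tcp_rot: [-1.348, 1.504, -2.683]
contact_force: [-1.0, 0.1, 0.1]
grip_width: 90.1
```

Run:
```python
from h import *
plan([540.9,-218,165],13.3)
```

```text
tilt [-0.0597 -0.0294 -0.9978]
t 8.13 p [ 546.7 -213.7  186.3] head 13.45 toolshift mm (now axes) [21.7 -5.2  2.5] turn 0.15 F [-1.   0.1  0.1] grip 90.1 q [-0.47  0.51  1.37 -0.06  1.3   0.88]
```

Run:
```python
from h import *
plan([540.1,-218.4,128],13.3)
```

```text
tilt [-0.0597 -0.0294 -0.9978]
t 8.13 p [ 546.7 -213.7  186.3] head 13.45 toolshift mm (now axes) [58.7 -3.7  2.2] turn 0.15 F [-1.   0.1  0.1] grip 90.1 q [-0.47  0.51  1.37 -0.06  1.3   0.88]
```

Emit:
send_rows(commands=[[[0.018,-0.002,0.001,0,0.09],[0.018,-0.001,0.001,0,0.09],[0.014,0,0,0,0.09],[0.006,0,0,0,0.09]]])

```text
time: 8.47
tool_pos: [545.0, -213.9, 126.1]
tcp_rot: [-1.339, 1.505, -2.666]
contact_force: [-0.4, 0.1, 0.9]
grip_width: 90.2
```

Run:
```python
from h import *
plan([539.8,-218.6,104],13.3)
cap('wrist','w7')
```

```text
tilt [-0.0582 -0.0299 -0.9979]
t 8.47 p [ 545.  -213.9  126.1] head 13.93 toolshift mm (now axes) [22.5 -4.7  3. ] turn 0.63 F [-0.4  0.1  0.9] grip 90.2 q [-0.48  0.57  1.45 -0.06  1.16  0.88]
```

View pics/w7.png

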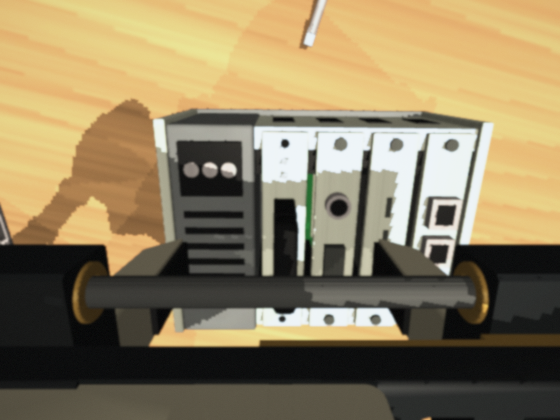

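Emit:
send_rows(commands=[[[0.012,-0.003,0.003,-0.5,0.09],[0.009,-0.002,0.001,0,0.06],[0.002,-0.001,0,0,0.04]]])

```text
time: 8.77
tool_pos: [539.3, -218.9, 103.1]
tcp_rot: [-1.347, 1.506, -2.663]
contact_force: [-0.7, 0.0, 0.3]
grip_width: 80.9
```

Run:
```python
from h import *
plan([539.8,-218.6,104],13.3)
```

```text
tilt [-0.0578 -0.03   -0.9979]
t 8.77 p [ 539.3 -218.9  103.1] head 14.56 toolshift mm (now axes) [-1.   0.5 -0.1] turn 1.26 F [-0.7  0.   0.3] grip 80.9 q [-0.49  0.59  1.49 -0.06  1.11  0.86]
```

Emit:
send_rows(commands=[[[-0.001,0,0,0.8,0.03],[0,0,0,0.4,0.01],[0,0,0,0,0],[0,0,0,0,0],[0,0,0,0,0],[0,0,0,0,0]]])

```text
time: 9.27
tool_pos: [540.7, -219.2, 107.2]
tcp_rot: [-1.264, 1.508, -2.604]
contact_force: [-1.0, -0.5, 0.1]
grip_width: 41.2
```

Run:
```python
from h import *
plan([539.8,-218.6,104],13.3)
```

```text
tilt [-0.0537 -0.032  -0.998 ]
t 9.27 p [ 540.7 -219.2  107.2] head 13.16 toolshift mm (now axes) [ 3.2 -0.6 -0.8] turn -0.14 F [-1.  -0.5  0.1] grip 41.2 q [-0.49  0.58  1.48 -0.06  1.11  0.88]
```

Emit:
send_rows(commands=[[[0.003,0,0,0,0],[0.0015,0,0,0,0],[0.0006,0,0,0,0],[0.0006,0,0,0,0],[0.0006,0,0,0,0]]])

```text
time: 9.68
tool_pos: [540.6, -219.0, 101.1]
tcp_rot: [-1.261, 1.509, -2.601]
contact_force: [-2.6, 3.1, 8.6]
grip_width: 11.7
```

Run:
```python
from h import *
plan([539.8,-218.6,104],13.3)
```

```text
tilt [-0.0529 -0.0318 -0.9981]
t 9.68 p [ 540.6 -219.   101.1] head 13.17 toolshift mm (now axes) [-2.8 -0.8 -0.6] turn -0.13 F [-2.6  3.1  8.6] grip 11.7 q [-0.49  0.59  1.49 -0.06  1.1   0.88]
```

```bash
cat >> h.py <<'E'
def rel(d):
    p,R,o=pose();print('rel',(R.T@np.array(d,float)).round(2))
E
python3 - <<'E'
from h import *
rel([0,0,30])
E
```

```text
rel [-29.94  -1.76   0.57]
```

Emit:
send_rows(commands=[[[-0.006,0,0,0,0],[-0.01,-0.0006,0.0002,0,0],[-0.01,-0.0006,0.0002,0,0],[-0.01,-0.0006,0.0002,0,0]]])

```text
time: 10.02
tool_pos: [539.0, -217.9, 136.5]
tcp_rot: [-1.357, 1.505, -2.697]
contact_force: [0.1, 0.4, -2.5]
grip_width: 11.8
```

Run:
```python
from h import *
plan([540.6,-219.,160],13.2)
```

```text
tilt [-0.0596 -0.0284 -0.9978]
t 10.02 p [ 539.  -217.9  136.5] head 13.19 toolshift mm (now axes) [-23.5  -0.2   1.8] turn -0.01 F [ 0.1  0.4 -2.5] grip 11.8 q [-0.49  0.55  1.45 -0.06  1.18  0.88]
```

Emit:
send_rows(commands=[[[-0.014,-0.0008,0.001,0,0],[-0.014,-0.0008,0.0008,0,0],[-0.014,-0.0008,0.0004,0,0],[-0.014,-0.0008,0.0004,0,0]]])

```text
time: 10.35
tool_pos: [539.5, -219.7, 197.9]
tcp_rot: [-1.352, 1.505, -2.692]
contact_force: [0.1, 0.2, -3.5]
grip_width: 12.1
```

Run:
```python
from h import *
plan([540.6,-219.,250],13.2)
```

```text
tilt [-0.0594 -0.0287 -0.9978]
t 10.35 p [ 539.5 -219.7  197.9] head 13.18 toolshift mm (now axes) [-52.1  -2.1   0.3] turn -0.02 F [ 0.1  0.2 -3.5] grip 12.1 q [-0.49  0.5   1.36 -0.05  1.32  0.87]
```

Emit:
send_rows(commands=[[[-0.02,-0.001,0,0,0],[-0.02,0.001,-0.015,0,0],[-0.012,0.003,-0.03,2,0],[-0.004,0.003,-0.036,2,0],[0,0.002,-0.036,2,0],[0,0.001,-0.036,2,0],[0,0,-0.036,2,0],[0,0,-0.036,2,0],[0,-0.001,-0.036,2,0],[0,-0.002,-0.036,2,0]]])

```text
time: 11.18
tool_pos: [518.4, 80.0, 263.4]
tcp_rot: [-0.723, 1.517, -2.37]
contact_force: [1.1, 0.5, -3.0]
grip_width: 11.7
```

Run:
```python
from h import *
plan([479,336.6,250],-9.5)
```

```text
tilt [-0.0385 -0.0375 -0.9986]
t 11.18 p [518.4  80.  263.4] head -4.36 toolshift mm (now axes) [   5.3  -58.3 -253.2] turn 5.14 F [ 1.1  0.5 -3. ] grip 11.7 q [ 0.03  0.34  1.42 -0.04  1.42  1.68]
```

Emit:
send_rows(commands=[[[0,-0.007,-0.036,1,0],[0,-0.007,-0.036,1,0],[0,-0.008,-0.036,1,0],[0,-0.008,-0.036,1,0],[0,-0.009,-0.036,1,0],[0,-0.008,-0.03,0,0],[0,-0.005,-0.015,0,0],[0,-0.002,-0.006,0,0]]])

```text
time: 11.85
tool_pos: [488.8, 333.4, 264.5]
tcp_rot: [-0.548, 1.527, -2.282]
contact_force: [-0.3, -1.2, -3.1]
grip_width: 11.7
```

Run:
```python
from h import *
plan([479,336.6,200],-9.5)
```

```text
tilt [-0.0285 -0.0331 -0.999 ]
t 11.85 p [488.8 333.4 264.5] head -9.39 toolshift mm (now axes) [64.6 -8.7 -4. ] turn 0.11 F [-0.3 -1.2 -3.1] grip 11.7 q [ 0.48  0.47  1.22 -0.02  1.49  2.21]
```

Run:
```python
from h import *
plan([476.5,338.8,158],-9.5)
```

```text
tilt [-0.0285 -0.0331 -0.999 ]
t 11.85 p [488.8 333.4 264.5] head -9.39 toolshift mm (now axes) [106.5 -10.6  -7.3] turn 0.11 F [-0.3 -1.2 -3.1] grip 11.7 q [ 0.48  0.47  1.22 -0.02  1.49  2.21]
```

Emit:
send_rows(commands=[[[0.015,-0.003,-0.003,0,0],[0.02,-0.003,-0.002,0,0],[0.025,-0.002,-0.001,0,0],[0.025,-0.002,-0.001,0,0],[0.012,0,0,0,0],[0.004,0,0,0,0]]])

```text
time: 12.35
tool_pos: [479.1, 339.0, 167.1]
tcp_rot: [-0.382, 1.536, -2.114]
contact_force: [0.6, 0.7, -2.3]
grip_width: 11.8
```

Run:
```python
from h import *
plan([476.5,338.8,158],-9.5)
cap('wrist','w8');cap('side','s8');cap('top','t8')
a=cv2.imread('pics/s8.png')[230:370,220:360];b=cv2.imread('pics/t8.png')[150:290,130:270]
cv2.imwrite('pics/c10.png',np.hstack([cv2.resize(q,(400,400),interpolation=2) for q in(a,b)]))
```

```text
tilt [-0.0179 -0.0296 -0.9994]
t 12.35 p [479.1 339.  167.1] head -9.23 toolshift mm (now axes) [ 9.1 -2.4  0.3] turn 0.27 F [ 0.6  0.7 -2.3] grip 11.8 q [ 0.49  0.52  1.41 -0.02  1.24  2.23]
```

View pics/c10.png

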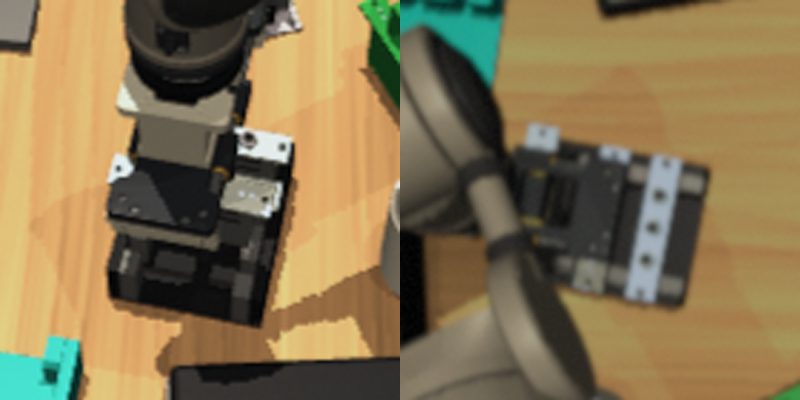

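View pics/w8.png

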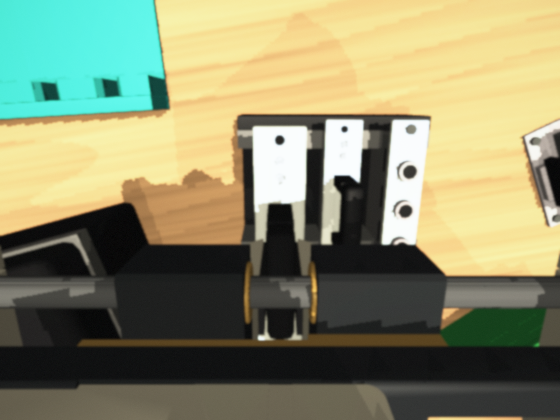

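Run:
```python
from h import *
p=np.array([479.1,339.,167.1]);t=np.array([-.0179,-.0296,-.9994])
h=-np.radians(9.3);e=np.array([np.cos(h),np.sin(h),0]);f=np.array([-np.sin(h),np.cos(h),0]);z=np.array([0,0,1.])
H=p-22*t;print(H, 'tilt e,f',t@e,t@f)
for a in(0,.02,.04,.06):
  for b in(-.03,0):
    dn=-z+a*e+b*f; ex=e+a*z   # card axes
    print(a,b,proj('w8',H+32*dn+56*ex).round(1),'edge end',proj('w8',H+32*dn+62*ex+12.5*f).round(1),proj('w8',H+32*dn+62*ex-12.5*f).round(1))
a=cv2.imread('pics/w8.png')[100:240,230:370];cv2.imwrite('pics/c11.png',cv2.resize(a,(560,560),interpolation=2))
```

```text
[479.4938 339.6512 189.0868] tilt e,f -0.01288124421902236 -0.03210363760339166
0 -0.03 [278.2 140.9] edge end [251.3 127.8] [304.9 127.8]
0 0 [276.1 140.9] edge end [249.2 127.8] [302.9 127.8]
0.02 -0.03 [278.2 139.7] edge end [251.1 126.6] [305.2 126.6]
0.02 0 [276.2 139.7] edge end [249.  126.6] [303.2 126.6]
0.04 -0.03 [278.3 138.5] edge end [250.9 125.3] [305.5 125.3]
0.04 0 [276.2 138.5] edge end [248.8 125.3] [303.5 125.3]
0.06 -0.03 [278.4 137.3] edge end [250.8 124. ] [305.8 124. ]
0.06 0 [276.3 137.4] edge end [248.7 124. ] [303.7 124. ]
```

View pics/c11.png

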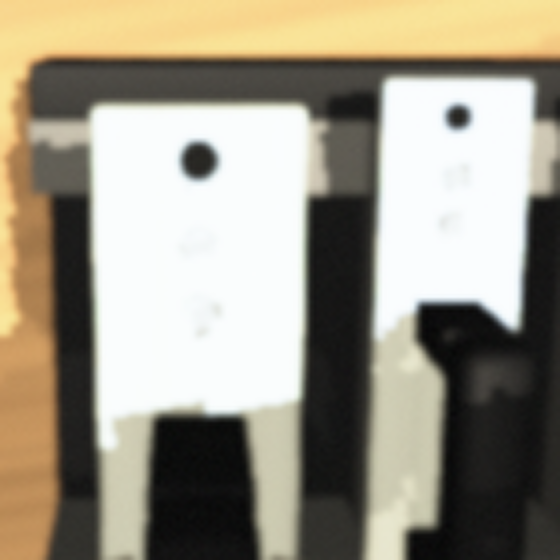

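Run:
```python
from h import *
plan([477.2,339.3,135],-9.5)
rel([0,0,-10])
```

```text
tilt [-0.015  -0.0278 -0.9995]
t 12.5 p [480.2 339.8 169.2] head -9.24 toolshift mm (now axes) [34.2 -2.5 -0.1] turn 0.26 F [ 1.3  0.2 -1.8] grip 11.8 q [ 0.5   0.52  1.4  -0.02  1.24  2.23]
rel [10.   0.1 -0.3]
```

Emit:
send_rows(commands=[[[0.012,-0.002,0,0.2,0],[0.012,-0.001,0,0,0],[0.01,0,0,0,0]]])

```text
time: 12.75
tool_pos: [481.3, 340.5, 141.8]
tcp_rot: [0.049, 1.549, -1.688]
contact_force: [-0.0, -0.6, -1.4]
grip_width: 11.8
```

Run:
```python
from h import *
plan([477.2,339.3,120],-9.5)
rel([0,0,-10])
```

```text
tilt [-0.0025 -0.0214 -0.9998]
t 12.75 p [481.3 340.5 141.8] head -9.52 toolshift mm (now axes) [21.9 -3.8  1.4] turn -0.02 F [-0.  -0.6 -1.4] grip 11.8 q [ 0.5   0.54  1.45 -0.02  1.17  2.24]
rel [10.   -0.01 -0.22]
```

Emit:
send_rows(commands=[[[-0.002,-0.004,0.002,0,0],[0,-0.003,0.0015,0,0]]])

```text
time: 12.92
tool_pos: [474.3, 337.8, 144.2]
tcp_rot: [0.07, 1.549, -1.668]
contact_force: [0.5, 0.9, -2.7]
grip_width: 11.5
```

Run:
```python
from h import *
plan([475.4,338.6,145],-9.5)
cap('wrist','w9')
p=np.array(pose()[0]);t=pose()[1][:,0]
h=-np.radians(9.5);e=np.array([np.cos(h),np.sin(h),0]);f=np.array([-np.sin(h),np.cos(h),0]);z=np.array([0,0,1.])
H=p-22*t;print(H, 'tilt e,f',t@e,t@f)
for a in(0,.03,.06):
  for b in(-.03,0):
    dn=-z+a*e+b*f; ex=e+a*z   # card axes
    print(a,b,proj('w9',H+32*dn+56*ex).round(1),'edge end',proj('w9',H+32*dn+62*ex).round(1))
a=cv2.imread('pics/w9.png')[100:240,230:370];cv2.imwrite('pics/c12.png',cv2.resize(a,(560,560),interpolation=2))
```

```text
tilt [-0.0021 -0.0214 -0.9998]
t 12.92 p [474.3 337.8 144.2] head -9.56 toolshift mm (now axes) [-0.8  1.  -1. ] turn -0.06 F [ 0.5  0.9 -2.7] grip 11.5 q [ 0.5   0.53  1.47 -0.02  1.16  2.24]
[473.61475167 338.03176035 165.96611761] tilt e,f 0.0007232567554646963 -0.02202786010793965
0 -0.03 [279.3 143.1] edge end [279.3 130.1]
0 0 [277.3 143.1] edge end [277.2 130.2]
0.03 -0.03 [279.4 141.3] edge end [279.3 128.3]
0.03 0 [277.3 141.3] edge end [277.3 128.3]
0.06 -0.03 [279.4 139.5] edge end [279.4 126.3]
0.06 0 [277.3 139.5] edge end [277.3 126.3]
```

View pics/c12.png

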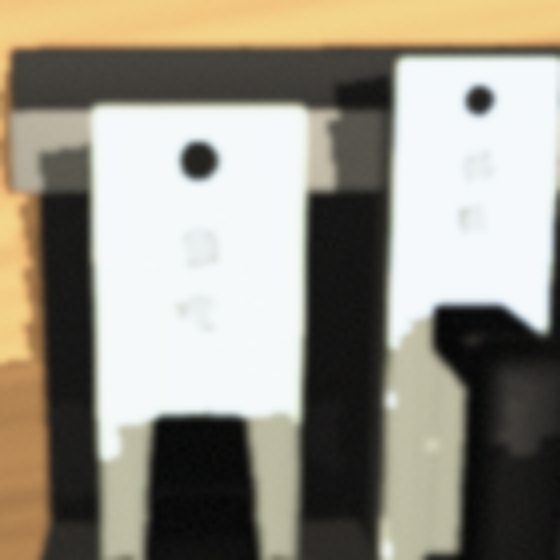

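Emit:
send_rows(commands=[[[0.01,-0.001,-0.0015,0,0],[0.01,-0.001,0,0,0]]])

```text
time: 13.13
tool_pos: [473.4, 339.9, 126.7]
tcp_rot: [0.35, 1.552, -1.388]
contact_force: [0.3, -0.2, -2.5]
grip_width: 11.9
```

Run:
```python
from h import *
plan([475.7,339,120],-9.5)
```

```text
tilt [ 0.0034 -0.0184 -0.9998]
t 13.13 p [473.4 339.9 126.7] head -9.55 toolshift mm (now axes) [6.7 2.4 0.4] turn -0.05 F [ 0.3 -0.2 -2.5] grip 11.9 q [ 0.5   0.54  1.49 -0.02  1.11  2.25]
```

Emit:
send_rows(commands=[[[0.01,0.001,0,0,0],[0.01,0.0005,0,0,0]]])

```text
time: 13.3
tool_pos: [475.0, 339.6, 105.4]
tcp_rot: [0.427, 1.552, -1.31]
contact_force: [0.8, 0.1, -2.9]
grip_width: 11.4
```

Run:
```python
from h import *
plan([475.7,339,97],-9.5)
```

```text
tilt [ 0.0047 -0.0177 -0.9998]
t 13.3 p [475.  339.6 105.4] head -9.53 toolshift mm (now axes) [8.4 0.7 0.3] turn -0.03 F [ 0.8  0.1 -2.9] grip 11.4 q [ 0.5   0.57  1.51 -0.02  1.06  2.25]
```

Emit:
send_rows(commands=[[[0.005,0,0,0,0],[0.003,0,0,0,0],[0.002,0,0,0,0]]])

```text
time: 13.55
tool_pos: [480.0, 340.4, 96.5]
tcp_rot: [0.981, 1.55, -0.756]
contact_force: [0.4, -1.1, 7.2]
grip_width: 11.9
```

Run:
```python
from h import *
plan([475.7,339,97],-9.5)
```

```text
tilt [ 0.0154 -0.0145 -0.9998]
t 13.55 p [480.  340.4  96.5] head -9.51 toolshift mm (now axes) [-0.6 -4.   2.1] turn -0.01 F [ 0.4 -1.1  7.2] grip 11.9 q [ 0.5   0.58  1.52 -0.02  1.04  2.25]
```

Emit:
send_rows(commands=[[[0.002,-0.002,0.001,0,0],[0.002,-0.001,0,0,0]]])

```text
time: 13.72
tool_pos: [481.6, 340.4, 95.9]
tcp_rot: [1.319, 1.542, -0.418]
contact_force: [1.6, -2.8, 8.2]
grip_width: 11.7
```

Run:
```python
from h import *
plan([475.7,339,97],-9.5)
cap('wrist','w10');cap('side','s10')
p=np.array(pose()[0]);t=pose()[1][:,0]
h=-np.radians(9.5);e=np.array([np.cos(h),np.sin(h),0]);f=np.array([-np.sin(h),np.cos(h),0]);z=np.array([0,0,1.])
H=p-22*t;print(H, 'tilt e,f',t@e,t@f)
for a in(0,.03,.06):
  for b in(-.03,0):
    dn=-z+a*e+b*f; ex=e+a*z   # card axes
    print(a,b,proj('w10',H+32*dn+56*ex).round(1),'edge end',proj('w10',H+32*dn+62*ex).round(1))
a=cv2.imread('pics/w10.png')[100:240,230:370];b=cv2.imread('pics/s10.png')[240:380,220:360];cv2.imwrite('pics/c13.png',np.hstack([cv2.resize(q,(400,400),interpolation=2) for q in (a,b)]))
```

```text
tilt [ 0.026  -0.0116 -0.9996]
t 13.72 p [481.6 340.4  95.9] head -9.5 toolshift mm (now axes) [-1.2 -5.6  2.4] turn -0.0 F [ 1.6 -2.8  8.2] grip 11.7 q [ 0.5   0.58  1.52 -0.03  1.02  2.25]
[481.05614195 340.6205702  117.88625007] tilt e,f 0.027486073425968593 -0.007329943166082963
0 -0.03 [279.8 143.2] edge end [279.8 130.4]
0 0 [277.8 143.2] edge end [277.8 130.4]
0.03 -0.03 [279.8 141.4] edge end [279.8 128.4]
0.03 0 [277.8 141.4] edge end [277.8 128.4]
0.06 -0.03 [279.8 139.5] edge end [279.8 126.3]
0.06 0 [277.8 139.5] edge end [277.8 126.3]
```

View pics/c13.png

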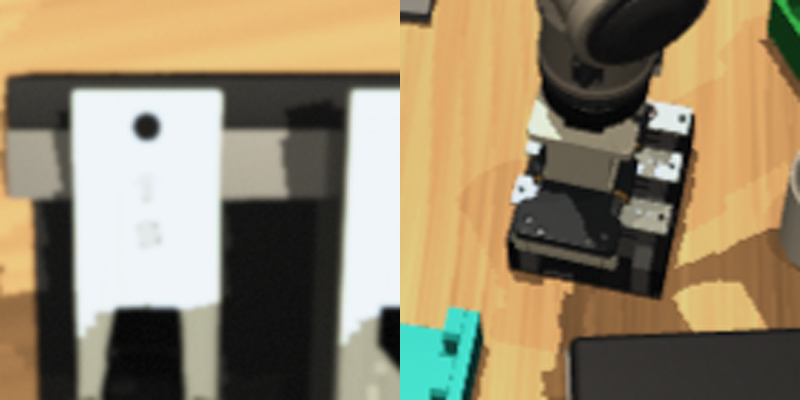

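Emit:
send_rows(commands=[[[-0.0005,-0.001,0.003,0,0],[-0.0005,-0.001,0.002,0,0]]])

```text
time: 13.98
tool_pos: [480.0, 336.4, 97.2]
tcp_rot: [1.409, 1.541, -0.328]
contact_force: [2.1, 3.1, -4.1]
grip_width: 11.5
```

Run:
```python
from h import *
plan([480.7,337.5,97],-9.5)
```

```text
tilt [ 0.0285 -0.0097 -0.9995]
t 13.98 p [480.  336.4  97.2] head -9.53 toolshift mm (now axes) [ 0.2  0.5 -1.2] turn -0.03 F [ 2.1  3.1 -4.1] grip 11.5 q [ 0.49  0.57  1.54 -0.03  1.01  2.24]
```

Emit:
send_rows(commands=[[[0.002,0,-0.001,0,0],[0.001,0,0,0,0.026],[0,0,0,0,0.026],[0,0,0,0,0.026]]])

```text
time: 14.32
tool_pos: [481.7, 337.7, 94.9]
tcp_rot: [1.488, 1.537, -0.249]
contact_force: [-0.7, 0.1, 0.2]
grip_width: 24.5
```

Run:
```python
from h import *
plan([480.7,337.5,97],-9.5)
rel([0,0,30])
cap('wrist','w11')
```

```text
tilt [ 0.0323 -0.0082 -0.9994]
t 14.32 p [481.7 337.7  94.9] head -9.54 toolshift mm (now axes) [-2.2 -0.9  0.3] turn -0.04 F [-0.7  0.1  0.2] grip 24.5 q [ 0.49  0.57  1.54 -0.03  1.01  2.24]
rel [-29.98   1.     0.08]
```

View pics/w11.png

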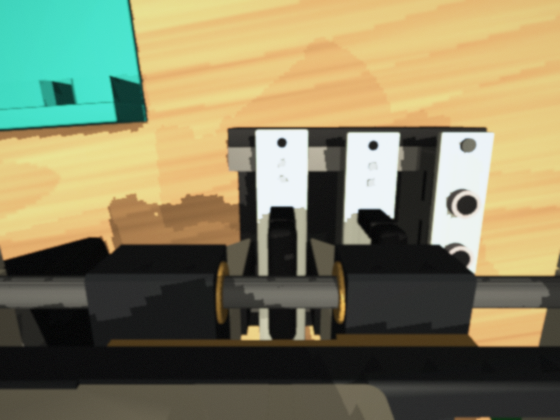

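Emit:
send_rows(commands=[[[-0.012,0,0,0,0.026],[-0.02,0.0005,0,0,0.026],[-0.02,0.0005,0,0,0.028],[-0.01,0,0.01,0,0.028],[0,-0.002,0.02,0,0.028],[0,0,0.012,0,0.028]]])

```text
time: 14.87
tool_pos: [468.9, 295.6, 155.8]
tcp_rot: [1.278, 1.543, -0.456]
contact_force: [-0.3, 0.5, -0.5]
grip_width: 28.1
```

Run:
```python
from h import *
plan([473.5,292.7,98.5],-9.5)
cap('wrist','w12')
```

```text
tilt [ 0.0249 -0.0122 -0.9996]
t 14.87 p [468.9 295.6 155.8] head -9.33 toolshift mm (now axes) [57.4  3.5  1.7] turn 0.17 F [-0.3  0.5 -0.5] grip 28.1 q [ 0.44  0.45  1.56 -0.02  1.11  2.18]
```

View pics/w12.png

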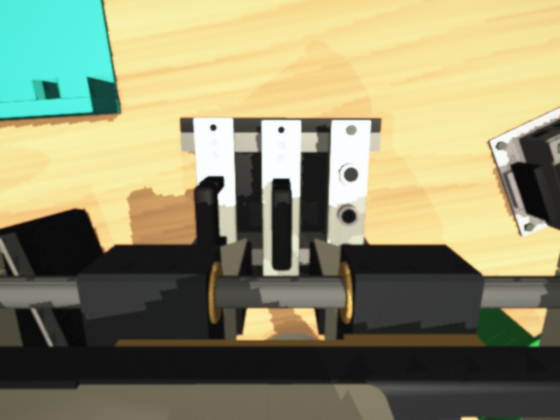

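Run:
```python
from h import *
print(proj('w12',[528.1,283.8,86]),proj('w12',[480.3+56*.986,337.2-56*.165,86]))
```

```text
[280.97485668 129.38261456] [210.97068783 129.16942185]
```

Emit:
send_rows(commands=[[[0.015,0.001,0.001,0,0.028],[0.018,0.001,0.001,0,0.028]]])

```text
time: 15.08
tool_pos: [472.9, 290.4, 125.4]
tcp_rot: [1.411, 1.539, -0.326]
contact_force: [0.2, 0.1, -0.9]
grip_width: 27.7
```

Run:
```python
from h import *
plan([473.5,292.7,98.5],-9.5)
```

```text
tilt [ 0.0305 -0.0103 -0.9995]
t 15.08 p [472.9 290.4 125.4] head -9.52 toolshift mm (now axes) [26.9 -0.7 -2.5] turn -0.02 F [ 0.2  0.1 -0.9] grip 27.7 q [ 0.43  0.48  1.6  -0.03  1.03  2.18]
```

Emit:
send_rows(commands=[[[0.006,-0.001,-0.002,0,0.028],[0.012,0,-0.001,0,0.028],[0.007,0,0,0,0.02],[0.0005,0,0,0,0]]])

```text
time: 15.42
tool_pos: [471.0, 291.2, 94.7]
tcp_rot: [1.212, 1.544, -0.528]
contact_force: [-1.1, -0.5, -1.0]
grip_width: 19.1
```

Run:
```python
from h import *
plan([473.5,292.7,98.5],-9.5)
```

```text
tilt [ 0.0231 -0.0134 -0.9996]
t 15.42 p [471.  291.2  94.7] head -9.66 toolshift mm (now axes) [-3.8  2.3 -1.8] turn -0.16 F [-1.1 -0.5 -1. ] grip 19.1 q [ 0.43  0.52  1.63 -0.03  0.97  2.18]
```

Emit:
send_rows(commands=[[[-0.003,0.002,-0.001,0,0],[-0.001,0.001,-0.001,0,0],[0,0,0,0,0],[0,0,0,0,0]]])

```text
time: 15.75
tool_pos: [474.3, 293.2, 99.4]
tcp_rot: [1.176, 1.545, -0.564]
contact_force: [0.2, 0.7, -2.5]
grip_width: 11.9
```

Run:
```python
from h import *
plan([473.5,292.7,98.5],-9.5)
rel([0,0,30])
```

```text
tilt [ 0.0219 -0.0138 -0.9997]
t 15.75 p [474.3 293.2  99.4] head -9.65 toolshift mm (now axes) [ 0.9 -0.8  0.6] turn -0.15 F [ 0.2  0.7 -2.5] grip 11.9 q [ 0.43  0.53  1.61 -0.03  0.99  2.18]
rel [-29.99   0.72   0.3 ]
```

Emit:
send_rows(commands=[[[-0.01,0,0,0,0],[-0.018,0.0005,0.0002,0,0],[-0.018,0.0005,0.0002,0,0],[-0.025,0.0005,0.0002,0,0]]])

```text
time: 16.08
tool_pos: [471.1, 292.1, 170.0]
tcp_rot: [0.752, 1.549, -0.987]
contact_force: [0.8, 0.3, -2.7]
grip_width: 11.8
```

Emit:
send_rows(commands=[[[-0.03,0,0,0,0],[-0.03,0,0,0,0],[-0.02,0,0,0,0]]])

```text
time: 16.33
tool_pos: [469.3, 293.3, 256.9]
tcp_rot: [0.809, 1.549, -0.93]
contact_force: [0.2, 0.4, -2.1]
grip_width: 11.8
```

Run:
```python
from h import *
plan([541.5,-218,250],13.3)
```

```text
tilt [ 0.0132 -0.0177 -0.9998]
t 16.33 p [469.3 293.3 256.9] head -9.63 toolshift mm (now axes) [ 16.9 156.6 491.8] turn -22.93 F [ 0.2  0.4 -2.1] grip 11.8 q [ 0.43  0.37  1.39 -0.02  1.37  2.18]
```

Emit:
send_rows(commands=[[[0,0.006,0.02,0,0],[0,0.011,0.034,-2,0],[0,0.01,0.036,-2,0],[0,0.009,0.036,-2,0],[0,0.008,0.036,-2,0],[0,0.006,0.036,-2,0],[0,0.005,0.036,-2,0],[0,0.004,0.036,-2,0],[0,0.003,0.036,-2,0],[0,0.002,0.036,-2,0]]])

```text
time: 17.17
tool_pos: [524.6, -57.0, 281.9]
tcp_rot: [1.176, 1.531, -0.221]
contact_force: [1.1, 1.0, -2.9]
grip_width: 11.5
```

Run:
```python
from h import *
plan([541.5,-218,250],13.3)
```

```text
tilt [ 0.0392 -0.0088 -0.9992]
t 17.17 p [524.6 -57.  281.9] head 10.01 toolshift mm (now axes) [ 34.  -12.5 161. ] turn -3.29 F [ 1.1  1.  -2.9] grip 11.5 q [-0.25  0.29  1.45  0.    1.36  1.14]
```

Emit:
send_rows(commands=[[[0.004,-0.001,0.036,-1.5,0],[0.005,-0.003,0.036,-1.5,0],[0.005,-0.004,0.036,0,0],[0.005,-0.003,0.03,0,0],[0.004,-0.002,0.014,0,0],[0,0,0.004,0,0]]])

```text
time: 17.67
tool_pos: [544.4, -226.7, 267.2]
tcp_rot: [1.052, 1.523, -0.293]
contact_force: [0.2, 0.9, -2.5]
grip_width: 11.4
```

Run:
```python
from h import *
plan([541.5,-218,250],13.3)
cap('wrist','w13')
p,R,o=pose();t=R[:,0]
h=np.radians(ang(R));e=np.array([np.cos(h),np.sin(h),0]);f=np.array([-np.sin(h),np.cos(h),0]);z=np.array([0,0,1.])
H=p-19*t;print(H, 'tilt e,f',t@e,t@f)
for a in(-.03,0,.03):
  for b in(-.03,0):
    dn=-z+a*e+b*f; ex=e+a*z   # card axes
    print(a,b,proj('w13',H+32*dn+56*ex).round(1),'edge end',proj('w13',H+32*dn+62*ex).round(1))
```

```text
tilt [ 0.0461 -0.0139 -0.9988]
t 17.67 p [ 544.4 -226.7  267.2] head 12.95 toolshift mm (now axes) [17.  -1.6 -9.5] turn -0.35 F [ 0.2  0.9 -2.5] grip 11.4 q [-0.53  0.41  1.31  0.01  1.37  0.81]
[ 543.76333519 -226.2516544   286.61254419] tilt e,f 0.042268559219241914 -0.02450987127553829
-0.03 -0.03 [278.6 144.1] edge end [278.5 131.6]
-0.03 0 [276.6 144.1] edge end [276.6 131.6]
0 -0.03 [278.6 142.2] edge end [278.6 129.6]
0 0 [276.7 142.2] edge end [276.6 129.6]
0.03 -0.03 [278.7 140.4] edge end [278.7 127.6]
0.03 0 [276.7 140.4] edge end [276.7 127.6]
```

View pics/w13.png

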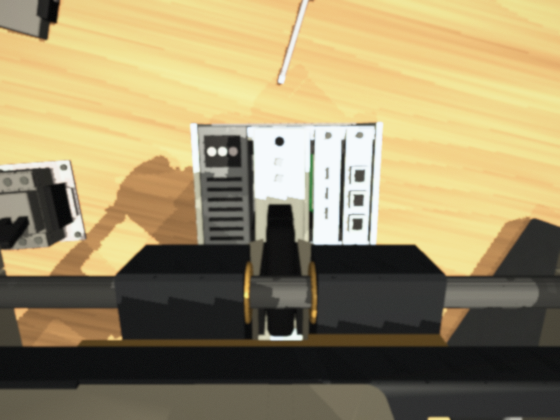

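Run:
```python
from h import *
plan([540.4,-217.1,195],13.3)
```

```text
tilt [ 0.0467 -0.0144 -0.9988]
t 17.72 p [ 544.7 -226.5  267.6] head 12.96 toolshift mm (now axes) [ 72.2  -5.1 -11.9] turn -0.34 F [-0.6 -0.6 -2.4] grip 11.8 q [-0.53  0.41  1.31  0.01  1.37  0.81]
```

Emit:
send_rows(commands=[[[0.015,0.001,-0.005,-0.4,0],[0.02,0.001,-0.004,0,0],[0.02,0.001,-0.001,0,0],[0.012,0,0,0,0]]])

```text
time: 18.05
tool_pos: [550.6, -212.3, 205.4]
tcp_rot: [1.048, 1.512, -0.288]
contact_force: [-0.1, -0.2, -2.3]
grip_width: 11.3
```

```bash
cat > chk.py <<'E'
from h import *
import sys
def chk(f,k,off,slot,head,tgt):
    plan(tgt,head)
    p,R,o=pose();cap('wrist',f);t=R[:,0]
    h=np.radians(head);e=np.array([np.cos(h),np.sin(h),0]);ff=np.array([-np.sin(h),np.cos(h),0]);z=np.array([0,0,1.])
    H=p-k*t;a=t@e+off[0];b=t@ff+off[1];B=H+112*(-z+a*e+b*ff)
    d=np.array(slot)-B[:2]; d2=np.array(slot)-H[:2]
    print('card tilt',round(a,4),round(b,4),'bottom',B.round(1),'slot-bottom e,f',(d@e[:2]).round(1),(d@ff[:2]).round(1),'slot-handle e,f',(d2@e[:2]).round(1),(d2@ff[:2]).round(1))
E
python3 - <<'E'
from chk import *
chk('w14',19,(-.0239,.0099),(540.9,-218),13.3,[540.4,-217.1,185])
E
```

```text
tilt [ 0.0562 -0.0166 -0.9983]
t 18.05 p [ 550.6 -212.3  205.4] head 13.51 toolshift mm (now axes) [ 19.9 -12.1   1.7] turn 0.21 F [-0.1 -0.2 -2.3] grip 11.3 q [-0.5   0.44  1.43  0.01  1.21  0.83]
card tilt 0.0269 -0.0192 bottom [ 553.  -213.4  112.4] slot-bottom e,f -12.8 -1.7 slot-handle e,f -9.8 -3.9
```

View pics/w14.png

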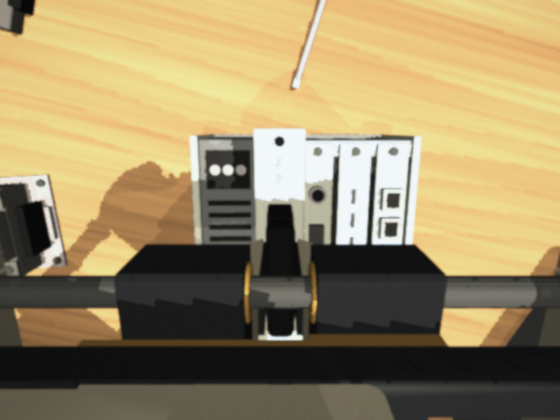

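Emit:
send_rows(commands=[[[0,-0.008,0.001,0,0],[0,-0.005,0.001,0,0],[0,-0.001,0,0,0]]])

```text
time: 18.35
tool_pos: [536.2, -213.1, 204.7]
tcp_rot: [1.078, 1.516, -0.253]
contact_force: [0.1, 0.2, -1.3]
grip_width: 11.7
```

Run:
```python
from chk import *
chk('w15',19,(-.0239,.0099),(540.9,-218),13.3,[540.4,-217.1,185])
a=cv2.imread('pics/w15.png')[90:250,180:430];cv2.imwrite('pics/c14.png',cv2.resize(a,(800,512),interpolation=2))
```

```text
tilt [ 0.0535 -0.0138 -0.9985]
t 18.35 p [ 536.2 -213.1  204.7] head 13.81 toolshift mm (now axes) [20.   2.2  4.4] turn 0.51 F [ 0.1  0.2 -1.3] grip 11.7 q [-0.52  0.42  1.46  0.02  1.2   0.81]
card tilt 0.025 -0.0159 bottom [ 538.3 -213.9  111.7] slot-bottom e,f 1.6 -4.6 slot-handle e,f 4.4 -6.4
```

View pics/c14.png

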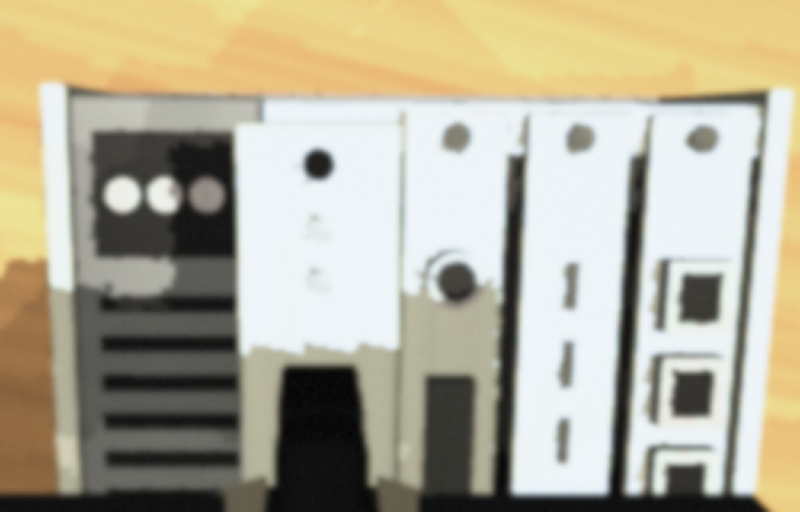

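Emit:
send_rows(commands=[[[0.003,0.001,0.004,0.4,0],[0.003,0.0005,0.003,0,0]]])

```text
time: 18.57
tool_pos: [540.5, -219.9, 201.8]
tcp_rot: [1.07, 1.51, -0.268]
contact_force: [0.2, -0.6, -2.0]
grip_width: 11.8
```

Run:
```python
from chk import *
chk('w16',19,(-.0239,.0099),(540.9,-218),13.3,[540.4,-217.1,185])
```

```text
tilt [ 0.0581 -0.016  -0.9982]
t 18.57 p [ 540.5 -219.9  201.8] head 13.37 toolshift mm (now axes) [16.7 -0.3 -3.2] turn 0.07 F [ 0.2 -0.6 -2. ] grip 11.8 q [-0.53  0.43  1.45  0.02  1.19  0.81]
card tilt 0.029 -0.019 bottom [ 543.  -220.9  108.8] slot-bottom e,f -1.4 3.3 slot-handle e,f 1.8 1.2
```

Emit:
send_rows(commands=[[[0.004,-0.001,-0.002,0,0],[0.004,-0.001,0.0,0,0]]])

```text
time: 18.78
tool_pos: [539.3, -219.8, 193.3]
tcp_rot: [1.062, 1.509, -0.277]
contact_force: [-0.5, 0.2, -2.1]
grip_width: 11.8
```

Run:
```python
from chk import *
chk('w17',19,(-.0239,.0099),(540.9,-218),13.3,[540.4,-217.1,185])
```

```text
tilt [ 0.0595 -0.0169 -0.9981]
t 18.78 p [ 539.3 -219.8  193.3] head 13.33 toolshift mm (now axes) [ 8.3  1.3 -2.6] turn 0.03 F [-0.5  0.2 -2.1] grip 11.8 q [-0.53  0.44  1.47  0.02  1.17  0.81]
card tilt 0.0301 -0.0203 bottom [ 542.  -220.9  100.3] slot-bottom e,f -0.4 3.1 slot-handle e,f 3.0 0.8
```

Emit:
send_rows(commands=[[[0.002,0,-0.002,0,0],[0.003,0,-0.001,0,0]]])

```text
time: 19.0
tool_pos: [538.3, -217.0, 186.6]
tcp_rot: [1.067, 1.511, -0.272]
contact_force: [-0.6, -0.1, -3.2]
grip_width: 11.4
```

Run:
```python
from chk import *
chk('w18',19,(-.0239,.0099),(540.9,-218),13.3,[540.4,-217.1,185])
```

```text
tilt [ 0.0578 -0.0161 -0.9982]
t 19.0 p [ 538.3 -217.   186.6] head 13.3 toolshift mm (now axes) [1.7 2.  0.6] turn -0.0 F [-0.6 -0.1 -3.2] grip 11.4 q [-0.52  0.44  1.49  0.02  1.16  0.81]
card tilt 0.0286 -0.0191 bottom [ 540.8 -218.    93.6] slot-bottom e,f 0.1 -0.0 slot-handle e,f 3.3 -2.2
```

Emit:
send_rows(commands=[[[0.005,-0.0003,0.0002,0,0],[0.006,-0.0003,0.0002,0,0]]])

```text
time: 19.22
tool_pos: [538.6, -217.4, 175.0]
tcp_rot: [1.066, 1.51, -0.273]
contact_force: [0.1, 0.5, -1.9]
grip_width: 11.6
```

Run:
```python
from chk import *
rel([0,0,-10])
chk('w19',19,(-.0239,.0099),(540.9,-218),13.3,[540.4,-217.1,185])
```

```text
rel [ 9.98 -0.53 -0.29]
tilt [ 0.0583 -0.0163 -0.9982]
t 19.22 p [ 538.6 -217.4  175. ] head 13.33 toolshift mm (now axes) [-9.9  2.4  0.4] turn 0.03 F [ 0.1  0.5 -1.9] grip 11.6 q [-0.52  0.45  1.5   0.02  1.13  0.81]
card tilt 0.029 -0.0194 bottom [ 541.2 -218.4   81.9] slot-bottom e,f -0.1 0.5 slot-handle e,f 3.1 -1.7
```

Emit:
send_rows(commands=[[[0.007,-0.0004,-0.0003,0,0],[0.008,-0.0004,-0.0002,0,0]]])

```text
time: 19.43
tool_pos: [538.6, -217.4, 158.3]
tcp_rot: [1.065, 1.51, -0.274]
contact_force: [0.2, 0.7, -1.6]
grip_width: 11.8
```

Run:
```python
from chk import *
chk('w20',19,(-.0239,.0099),(540.9,-218),13.3,[540.4,-217.1,185])
```

```text
tilt [ 0.0582 -0.0163 -0.9982]
t 19.43 p [ 538.6 -217.4  158.3] head 13.33 toolshift mm (now axes) [-26.6   3.2   0.9] turn 0.03 F [ 0.2  0.7 -1.6] grip 11.8 q [-0.52  0.47  1.52  0.02  1.09  0.81]
card tilt 0.0289 -0.0194 bottom [ 541.1 -218.5   65.2] slot-bottom e,f -0.1 0.5 slot-handle e,f 3.1 -1.7
```

Emit:
send_rows(commands=[[[0.008,0,0,0,0],[0.009,0,0.0002,0,0]]])

```text
time: 19.65
tool_pos: [539.2, -217.7, 138.9]
tcp_rot: [1.072, 1.512, -0.267]
contact_force: [-0.4, 0.7, -2.1]
grip_width: 11.8
```

Run:
```python
from chk import *
chk('w21',19,(-.0239,.0099),(540.9,-218),13.3,[540.4,-217.1,185])
```

```text
tilt [ 0.057  -0.0156 -0.9983]
t 19.65 p [ 539.2 -217.7  138.9] head 13.32 toolshift mm (now axes) [-46.    3.7   1. ] turn 0.02 F [-0.4  0.7 -2.1] grip 11.8 q [-0.52  0.49  1.54  0.02  1.05  0.81]
card tilt 0.028 -0.0184 bottom [ 541.7 -218.7   45.9] slot-bottom e,f -0.6 0.8 slot-handle e,f 2.5 -1.2
```

Emit:
send_rows(commands=[[[0.008,0,0,0,0],[0.009,0,0,0,0]]])

```text
time: 19.87
tool_pos: [540.0, -217.7, 119.3]
tcp_rot: [1.082, 1.513, -0.258]
contact_force: [-0.4, 0.6, -1.5]
grip_width: 11.9
```

Run:
```python
from chk import *
chk('w22',19,(-.0239,.0099),(540.9,-218),13.3,[540.4,-217.1,104])
```

```text
tilt [ 0.0558 -0.0147 -0.9983]
t 19.87 p [ 540.  -217.7  119.3] head 13.31 toolshift mm (now axes) [15.3 -0.2 -0.9] turn 0.01 F [-0.4  0.6 -1.5] grip 11.9 q [-0.52  0.52  1.56  0.02  1.    0.81]
card tilt 0.027 -0.0172 bottom [ 542.3 -218.6   26.3] slot-bottom e,f -1.2 0.9 slot-handle e,f 1.8 -1.0
```

Emit:
send_rows(commands=[[[0.006,0,0,0,0],[0.005,0,0,0,0]]])

```text
time: 20.08
tool_pos: [540.0, -217.6, 105.4]
tcp_rot: [1.093, 1.516, -0.246]
contact_force: [-0.4, -0.2, -1.8]
grip_width: 11.8
```

Emit:
send_rows(commands=[[[0.003,0,0,0,0],[0.002,0,0,0,0]]])

```text
time: 20.25
tool_pos: [540.9, -218.1, 101.9]
tcp_rot: [1.081, 1.514, -0.258]
contact_force: [-13.1, 3.7, 28.2]
grip_width: 11.7
```

Run:
```python
from chk import *
chk('w23',19,(-.0239,.0099),(540.9,-218),13.3,[540.4,-217.1,104])
```

```text
tilt [ 0.0552 -0.0146 -0.9984]
t 20.25 p [ 540.9 -218.1  101.9] head 13.32 toolshift mm (now axes) [-2.2 -0.2 -1. ] turn 0.02 F [-13.1   3.7  28.2] grip 11.7 q [-0.52  0.54  1.58  0.02  0.97  0.81]
card tilt 0.0265 -0.017 bottom [ 543.2 -219.     8.8] slot-bottom e,f -2.0 1.5 slot-handle e,f 1.0 -0.4
```

Run:
```python
from h import *
a=cv2.imread('pics/w23.png')[90:250,180:430];cv2.imwrite('pics/c15.png',cv2.resize(a,(800,512),interpolation=2))
print(proj('w23',[595.2,-205,91]),proj('w23',[602,-234.1,91]),proj('w23',[595.2,-205,93]))
```

```text
[277.38037075 141.8329438 ] [338.93152059 141.86468233] [277.45973555 141.98677162]
```

View pics/c15.png

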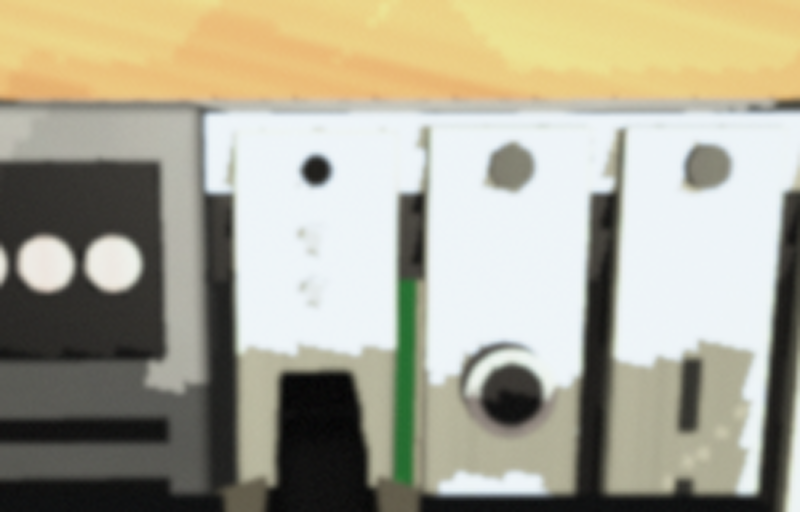

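Emit:
send_rows(commands=[[[0,0,0,0,0],[0,0,0,0,0.04],[0,0,0,0,0.04],[0,0,0,0,0.04]]])

```text
time: 20.63
tool_pos: [541.8, -218.5, 103.8]
tcp_rot: [1.064, 1.51, -0.274]
contact_force: [-0.1, 0.2, -0.0]
grip_width: 27.1
```

Run:
```python
from h import *
plan([540.4,-217.1,160],13.3);rel([0,0,20])
```

```text
tilt [ 0.0587 -0.0165 -0.9981]
t 20.63 p [ 541.8 -218.5  103.8] head 13.33 toolshift mm (now axes) [-56.2   2.   -0. ] turn 0.03 F [-0.1  0.2 -0. ] grip 27.1 q [-0.52  0.54  1.58  0.02  0.97  0.81]
rel [-19.96   1.07   0.59]
```

Emit:
send_rows(commands=[[[0,0,0,0,0.04],[-0.015,0.0008,0.0004,0,0.04],[-0.02,0.001,0.0006,0,0.04],[-0.03,-0.008,0.0,0,0.06],[-0.036,-0.012,0.0,0,0.06],[-0.036,-0.016,0,0,0.06],[0,-0.02,0,0,0.06],[0,0,0,0,0.06]]])

```text
time: 21.3
tool_pos: [479.9, -230.2, 241.2]
tcp_rot: [1.056, 1.513, -0.281]
contact_force: [0.9, -0.0, -1.0]
grip_width: 59.6
```

Run:
```python
from h import *
plan([490,-226,260],13.3)
cap('wrist','w24')
```

```text
tilt [ 0.0555 -0.016  -0.9983]
t 21.3 p [ 479.9 -230.2  241.2] head 13.43 toolshift mm (now axes) [-18.3  11.7  -1.2] turn 0.13 F [ 0.9 -0.  -1. ] grip 59.6 q [-0.6   0.31  1.53  0.02  1.25  0.73]
```

Emit:
send_rows(commands=[[[0,0,-0.03,0,0.05],[0,0,-0.036,0,0.02],[0,0,-0.036,0,0],[0,0,0,0,0]]])

```text
time: 21.68
tool_pos: [459.3, -129.7, 236.7]
tcp_rot: [1.068, 1.509, -0.276]
contact_force: [0.3, 1.2, 0.3]
grip_width: 37.7
```

Run:
```python
from h import *
plan([490,-226,260],13.3)
cap('wrist','w25')
a=cv2.imread('pics/w24.png');b=cv2.imread('pics/w25.png')
cv2.imwrite('pics/c16.png',np.hstack([a[:250,160:],b[:250,160:]]))
```

```text
tilt [ 0.0594 -0.0168 -0.9981]
t 21.68 p [ 459.3 -129.7  236.7] head 13.06 toolshift mm (now axes) [-19.8   9.4 101.4] turn -0.24 F [0.3 1.2 0.3] grip 37.7 q [-0.44  0.21  1.68  0.01  1.19  0.9 ]
```

View pics/c16.png

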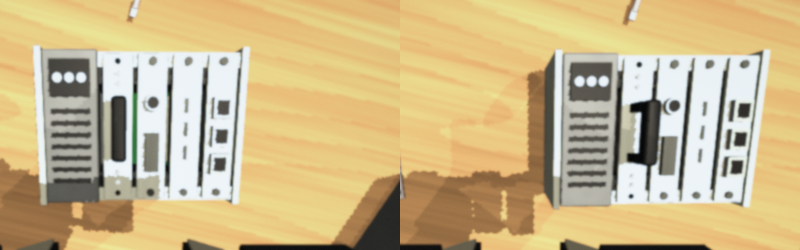

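Run:
```python
from h import *
a=cv2.imread('pics/w24.png')[35:215,250:350];b=cv2.imread('pics/w25.png')[35:215,370:470]
cv2.imwrite('pics/c17.png',np.hstack([cv2.resize(q,None,fx=3.3,fy=3.3,interpolation=2) for q in(a,b)]))
```

```text
(no output)
```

View pics/c17.png

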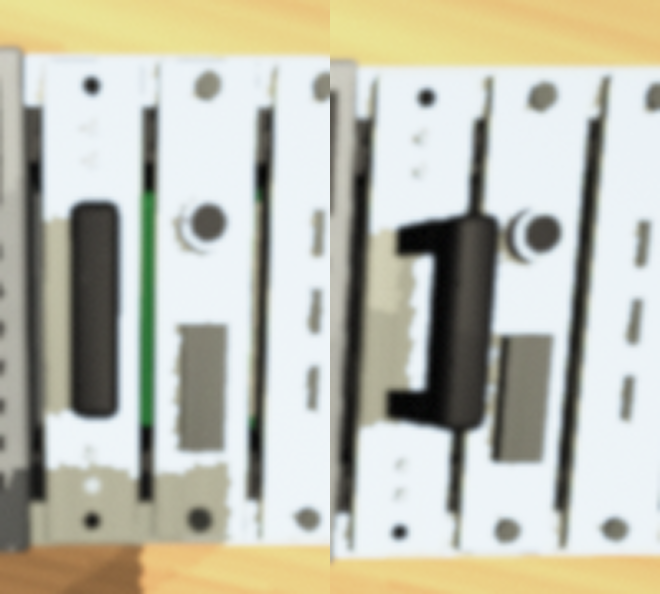

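Run:
```python
from h import *
A=lambda x,y:('w24',250+(x+.5)/3.3-.5,35+(y+.5)/3.3-.5);B=lambda x,y:('w25',370+(x-330+.5)/3.3-.5,35+(y+.5)/3.3-.5)
P=lambda n,*o:print(n,*[np.round(q,1) for q in tri(*o)])
P('hole+',A(92,85),B(427,97));P('hole-',A(92,520),B(400,532))
P('nb+',A(208,86),B(543,96));P('nb-',A(200,519),B(508,530))
```

```text
hole+ [ 595.2 -205.7   90.3] [0. 0.]
hole- [ 486.2 -231.4   90.5] [0. 0.]
nb+ [ 602.  -234.4   90.9] [0.1 0.1]
nb- [ 493.3 -260.2   91.1] [0. 0.]
```

Run:
```python
from h import *
for q in((232,306),(281,287),(256,297)): print(onz('top0',*q,100).round(0))
print(onz('top0',193,303,92).round(0))
plan([397,29.5,180],16.5)
```

```text
[283. 208. 100.]
[330.  93. 100.]
[305. 152. 100.]
[288. 301.  92.]
tilt [ 0.0605 -0.0187 -0.998 ]
t 21.73 p [ 460.4 -131.8  236.9] head 13.09 toolshift mm (now axes) [  50.   -28.3 -173.2] turn -3.41 F [-0.8  0.2  0.1] grip 34.1 q [-0.45  0.21  1.68  0.01  1.19  0.89]
```

Emit:
send_rows(commands=[[[0.004,-0.005,-0.034,-0.8,0],[0.004,-0.006,-0.036,-0.8,0],[0.004,-0.006,-0.036,-0.8,0],[0.004,-0.006,-0.036,-0.8,0],[0.004,-0.006,-0.02,0,0],[0,-0.002,-0.008,0,0]]])

```text
time: 22.23
tool_pos: [392.3, 25.5, 205.8]
tcp_rot: [0.961, 1.505, -0.328]
contact_force: [0.2, -0.8, 0.0]
grip_width: 0.3
```

Run:
```python
from h import *
plan([397,29.5,80],16.5)
```

```text
tilt [ 0.0618 -0.021  -0.9979]
t 22.23 p [392.3  25.5 205.8] head 16.21 toolshift mm (now axes) [125.7  -1.1  -7.3] turn -0.29 F [ 0.2 -0.8  0. ] grip 0.3 q [-0.12  0.08  1.93 -0.02  1.07  1.18]
```

Emit:
send_rows(commands=[[[0.025,0,-0.003,-0.3,0],[0.03,-0.001,-0.003,0,0],[0.03,-0.001,-0.002,0,0],[0.015,0,0,0,0]]])

```text
time: 22.57
tool_pos: [402.1, 30.2, 106.3]
tcp_rot: [0.987, 1.491, -0.293]
contact_force: [-1.5, 0.4, 0.5]
grip_width: 0.3
```

Run:
```python
from h import *
plan([397,29.5,80],16.5)
```

```text
tilt [ 0.0763 -0.023  -0.9968]
t 22.57 p [402.1  30.2 106.3] head 16.76 toolshift mm (now axes) [25.8 -6.8 -2. ] turn 0.26 F [-1.5  0.4  0.5] grip 0.3 q [-0.1   0.25  2.07 -0.02  0.75  1.19]
```

Emit:
send_rows(commands=[[[0.014,-0.004,-0.001,0,0],[0.012,-0.002,-0.001,0,0],[0,0.004,0,0,0],[0,0.008,0,0,0]]])

```text
time: 22.9
tool_pos: [411.6, 30.3, 75.4]
tcp_rot: [0.957, 1.497, -0.325]
contact_force: [0.7, 0.1, 1.3]
grip_width: 0.2
```

Run:
```python
from h import *
plan([453.3,46,79],16.5)
```

```text
tilt [ 0.0696 -0.0235 -0.9973]
t 22.9 p [411.6  30.3  75.4] head 16.61 toolshift mm (now axes) [-1.1 44.6 -3.1] turn 0.11 F [0.7 0.1 1.3] grip 0.2 q [-0.1   0.32  2.07 -0.03  0.67  1.2 ]
```

Emit:
send_rows(commands=[[[-0.001,0.008,-0.001,0,0],[0,0.008,-0.001,0,0],[0,0.008,-0.001,0,0]]])

```text
time: 23.15
tool_pos: [438.1, 39.5, 79.4]
tcp_rot: [0.95, 1.496, -0.333]
contact_force: [-2.6, -1.8, 1.7]
grip_width: 0.5
```

Run:
```python
from h import *
plan([453.3,46,79],16.5)
```

```text
tilt [ 0.0707 -0.0245 -0.9972]
t 23.15 p [438.1  39.5  79.4] head 16.53 toolshift mm (now axes) [ 1.3 16.4 -2. ] turn 0.03 F [-2.6 -1.8  1.7] grip 0.5 q [-0.07  0.35  2.   -0.03  0.71  1.23]
```

Emit:
send_rows(commands=[[[0.001,0.007,-0.001,0,0],[0,0.005,0,0,0],[0,0.004,0,0,0]]])

```text
time: 23.4
tool_pos: [455.1, 45.7, 80.2]
tcp_rot: [0.93, 1.497, -0.352]
contact_force: [-14.5, -8.6, 2.5]
grip_width: 0.4
```

Run:
```python
from h import *
plan([453.3,46,79],16.5)
```

```text
tilt [ 0.0694 -0.0255 -0.9973]
t 23.4 p [455.1  45.7  80.2] head 16.62 toolshift mm (now axes) [ 1.1 -1.7 -0.8] turn 0.12 F [-14.5  -8.6   2.5] grip 0.4 q [-0.05  0.38  1.95 -0.03  0.74  1.25]
```

Emit:
send_rows(commands=[[[0,0.001,0,0,0],[0,-0.008,0,0,0],[-0.015,-0.012,0,0,0],[-0.036,-0.006,0,0,0],[-0.038,-0.006,0,0,0],[-0.038,-0.006,0,0,0],[-0.038,0,0,0,0],[-0.01,0,0,0,0],[0,0,0,0,0]]])

```text
time: 24.15
tool_pos: [406.5, 41.0, 261.3]
tcp_rot: [0.963, 1.494, -0.316]
contact_force: [1.6, -0.9, 0.7]
grip_width: 0.5
```

Run:
```python
from h import *
plan([453.3,46,79],16.5)
cap('wrist','w26');cap('side','s26');cap('top','t26')
u=np.array([.959,.284,0]);v=np.array([-.284,.959,0]);p=np.array([452.1,45.6,50])
for th in(.5,.4,.3):
  tip=p+52*(np.sin(th)*u+np.cos(th)*np.array([0,0,1]))
  print(th,[proj(f,tip+w*v).round(1) for f in('w26','s26','side0') for w in(-23,23)])
```

```text
tilt [ 0.0727 -0.0238 -0.9971]
t 24.15 p [406.5  41.  261.3] head 16.79 toolshift mm (now axes) [185.1  34.7   0.7] turn 0.29 F [ 1.6 -0.9  0.7] grip 0.5 q [-0.07  0.05  1.8  -0.02  1.22  1.21]
0.5 [array([306.2, 122.2]), array([255.8, 122. ]), array([291.3, 202.4]), array([295.6, 215.8]), array([291.3, 202.4]), array([295.6, 215.8])]
0.4 [array([306.4, 127.4]), array([255.8, 127.2]), array([293.1, 201.5]), array([297.4, 214.9]), array([293.1, 201.5]), array([297.4, 214.9])]
0.3 [array([306.5, 132.8]), array([255.8, 132.7]), array([294.9, 200.7]), array([299.3, 214.1]), array([294.9, 200.7]), array([299.3, 214.1])]
```

View pics/w26.png

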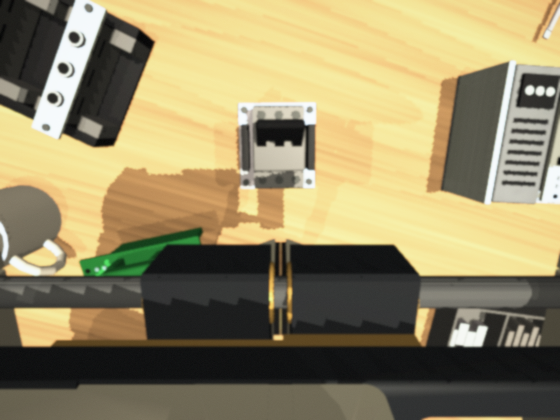

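View pics/s26.png

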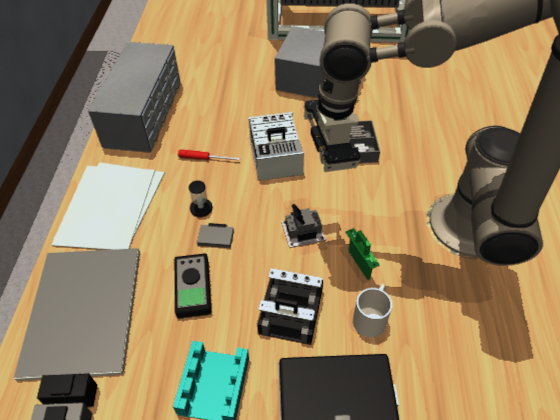

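View pics/t26.png

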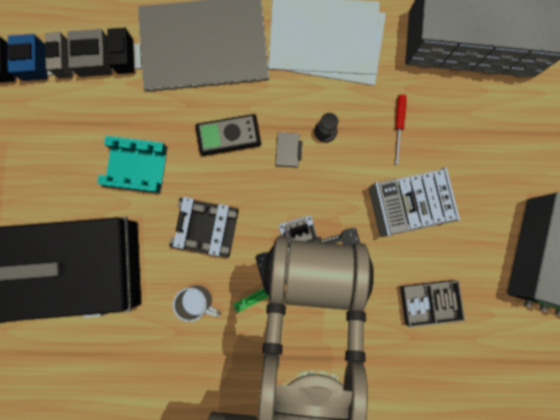

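Run:
```python
from h import *
a=cv2.imread('pics/side0.png');b=cv2.imread('pics/s26.png')
f=lambda q:cv2.resize(q[190:255,270:335],(390,390),interpolation=2)
cv2.imwrite('pics/c18.png',np.hstack([f(a),f(b)]))
g=lambda q,y,x:cv2.resize(q[y:y+90,x:x+90],(390,390),interpolation=2)
cv2.imwrite('pics/c19.png',np.hstack([g(b,260,245),g(b,100,235)]))
for n,(x0,y0,x1,y1) in dict(screw=(175,140,245,170),beacon=(185,175,220,220),relay=(195,220,240,250),meter=(170,250,215,320),mug=(350,285,395,340),green=(340,225,385,280),turq=(170,335,255,420),tray=(335,118,385,165),switch=(280,200,330,245)).items():
    print(n,cv2.absdiff(a,b)[y0:y1,x0:x1].mean().round(1))
```

```text
screw 2.0
beacon 1.7
relay 1.9
meter 1.6
mug 7.1
green 24.9
turq 2.0
tray 26.6
switch 12.8
```

View pics/c18.png

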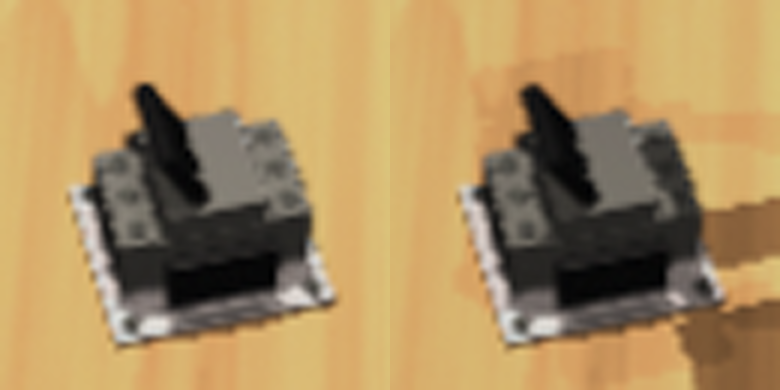

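View pics/c19.png

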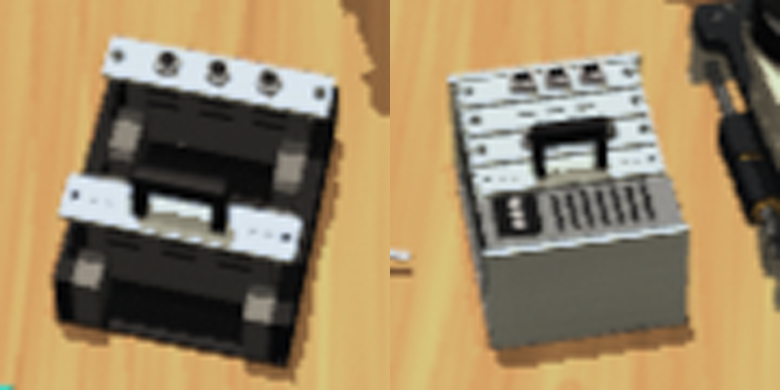

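Run:
```python
from h import *
for n in('side0','s26'):
    h=cv2.cvtColor(cv2.imread(f'pics/{n}.png'),cv2.COLOR_BGR2HSV)
    m=cv2.inRange(h,(50,120,20),(75,255,255))[210:290,335:390];x,y,w,hh=cv2.boundingRect(m);print(n,x,y,w,hh,cv2.countNonZero(m))
plan([0,0,0])
from plant import close_job
print(close_job())
```

```text
side0 11 19 33 50 799
s26 11 19 33 50 785
tilt [ 0.0652 -0.0235 -0.9976]
t 24.3 p [405.   40.9 257.5] head 16.77 toolshift mm (now axes) [ 231.5 -413.3  -87.3] turn 0 F [-0.6  1.   0.5] grip 0.0 q [-0.07  0.06  1.8  -0.02  1.21  1.21]
the job is handed in; nothing more can be done
None
```

The card swap is done in the order asked, and the job was handed in at about 24 s of the 72 s allowed. No verdict was reported.

- **Order:** I switched the isolator off, moved the old card into the stand's free +y slot, slid the spare into the emptied rack slot next to the power supply, then switched back on.
- **Spare in the rack:** triangulated from two wrist views, its panel holes stand 90.3 and 90.5 mm high. The old card's measured 90.2 and 90.4 before the swap, so it is home and level.
- **Old card in the stand:** it stood upright, in line with the spare beside it, with its handle at 117.9 mm against the expected 118. Both cards were lowered in the grip until they touched, and there was no drop.
- **Isolator:** in the side view the toggle sits as it did at the start, leaning on its far stop. The off position was also checked in two views before I touched a card.
- **Forces:** the highest readings I saw were about 31 N on the wrist as the spare seated and 17 N on the toggle.
- **Bystanders:**
  - Side-view image differences show the screwdriver, beacon, relay, meter and turquoise stand unmoved.
  - The green card's outline is unchanged.
  - The mug shows only a small difference in the side view and looks in place.
  - In the last side view the arm covered part of the parts tray; the last top view shows it in place.

**What disagreed:** the tool drifted up to about 4.5° from vertical during the moves, and I could not command that away. I corrected for it when aiming at the slots. The first top-and-side measurement of the panel heights also read 3 to 7 mm low, so I relied on the wrist views instead.

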